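# Checking cap release torque of sauce jars on the torque tester

## Robot

A 6-joint arm with a two-finger parallel gripper is mounted at the origin on the work surface. World frame = base frame: x ahead of the robot, y to its left, z up, the work surface at z = 0. Lengths are in m, angles in degrees, forces in N, time in s.
With the tool pointing down it reaches from about 0.25 to 0.725 m from the base axis. Payload 9.7 kg.
Tool frame: the origin (TCP) lies at the very end of the fingers, on their centre line; the grasp point (between the pads) lies 19 mm behind it (bot.grip_depth is the distance from the TCP to the grasp point, in m); z points along the fingers, y is the direction in which the jaws open and shut (so a half turn about z gives the same grasp; the last joint's range is limited). The gripper opens to 85 mm and grips with 20 to 120 N. Pads are 22 mm wide; open, the fingers measure 114 mm over their backs; the gripper's body (76 mm by 85 mm) begins 54 mm behind the grasp point. The pads swing forward as they close: fully open they stand 13 mm farther back than shut.
Start: joints at [-72.078, 4.979, 10.078, 95.1, 0, 90], TCP at [0.169, -0.523, 0.231] pointing down, gripper open.
Joint ranges: [-179.16, 179.16], [-48.56, 103.87], [-65.8, 70.77], [-126.05, 130.52], [-82.76, 87.17], [-180, 180]. Speed limits (degrees/s): [127.2, 127.2, 147.25, 180, 180, 180].

## Interface

Orientations are given as [roll, pitch, yaw] about the fixed x, y, z axes, in that order (R = Rz(yaw) Ry(pitch) Rx(roll)).
In Python, from workcell import telemetry, optics, order, bot gives the robot as it stands. The module is installed in compiled form; this text tells all that it offers.
- The arm moves only by the shell command python3 -m inch 'ROWS' [FORCE]. ROWS is JSON, a list of rows, each a list of 7 numbers: the shift along the tool's x, y, z in m, then the turn, a rotation vector about the tool's x, y, z in rad, then the closure, from 0 (fully open) to 1 (shut). In form: [[tx, ty, tz, rx, ry, rz, grip], ...]. A call has 1 to 12 rows; each row is the pose to reach, as a shift and turn from the pose commanded when the call began, along the tool's axes at that moment; what a row does not reach only later rows make up. A row lasts 1/12 s, in which the tool goes at most 41.7 mm and 7.16 degrees, less where a joint would pass 70% of its speed; a pose out of reach is approached as far as the arm can. A call with a gripper value outside its range is refused whole. The fingers move at their own pace and stop on an object; FORCE is the grip in N (left out, the last holds). Time passes only in rows, so rows that repeat a pose let the fingers close. It gives the time, the measured TCP pose, the force and the opening at its end, in the units of the state.
- telemetry.get_obs(): the state, without advancing time (a new reading comes with each control period).
- optics.camera(name): name is "scene" or "side" or "wrist"; returns (picture, depth): 400x640x3 uint8, red, green, blue; 400x640 float32, m along the optical axis (not along the pixel's ray), 0 where there is no reading.
- optics.camera_info(name): a dict with "camera_matrix" (3x3 intrinsics, pixels), "xyz" and "attitude" of the camera in the world; the wrist camera has in their place "mount" (4x4, takes a point from camera to tool coordinates, whose origin is the TCP and whose axes are the flange's). Camera axes: x right, y down, z forward; pixel columns grow to the right and rows downward; lengths in m; the calibration is good to about 2 mm. A picture is of the moment at which its call begins: read the wrist's pose just before it. camera_info takes no time and is no camera call.
- order.job_done(): hands the job in, once; it reports no verdict.
The state is a dict: "time": time; "q": joint angles; "qd": joint speeds; "joint_efforts": joint torques, N m; "ee_pos": TCP position; "tcp_rot": TCP orientation; "wrist_force": force on the tool from outside, world axes, zero at the start; "torque": the same for the moment, N m; "opening": finger opening in m.
Only numpy, scipy, OpenCV 4.12 (cv2) and the standard library are available. Lean on these libraries where they do the work, as an engineer would, in place of code of your own. Each camera call takes 0.05 s, during which the arm holds its last target. There are 200 camera calls.

## Task

Check how hard the caps of the square sauce jars on the bench come off: first turn the red peak pointer on the torque tester's dial back to its zero stop, then take the jars one by one, in any order: clamp the jar upright in the tester's sliding vise, break its cap loose with a short hard anticlockwise twist and go on to about a quarter turn (leave the cap on), open the jaw and stand the jar upright in the blue tray. The pointer keeps the highest reading of the run, so when the last cap has been loosened turn it back to the zero stop, and leave the jaw wide open. Leave the other things on the bench alone.

Things in the scene. Friction and masses are not known exactly. Their poses are not given: they have to be found in the camera images.
- jar_a: square sauce jar, 64 x 64 mm chilli-red body 84 mm high (flat shoulder on top), white and yellow label; round red ribbed screw cap, 58 mm across, from 90 to 112 mm above the jar's foot. 0.3 to 0.5 kg. Origin: centre of its underside, z up its axis, x and y square to its flat sides. Stands upright on the bench; can be carried by the cap. May be absent.
- jar_b: square sauce jar, 64 x 64 mm chilli-red body 84 mm high (flat shoulder on top), white and yellow label; round red ribbed screw cap, 58 mm across, from 90 to 112 mm above the jar's foot. 0.3 to 0.5 kg. Origin: centre of its underside, z up its axis, x and y square to its flat sides. Stands upright on the bench; can be carried by the cap. May be absent.
- jar_c: square sauce jar, 64 x 64 mm chilli-red body 84 mm high (flat shoulder on top), white and yellow label; round red ribbed screw cap, 58 mm across, from 90 to 112 mm above the jar's foot. 0.3 to 0.5 kg. Origin: centre of its underside, z up its axis, x and y square to its flat sides. Stands upright on the bench; can be carried by the cap. May be absent.
- cap_a (a joint): jar_a: turn of its cap, rad, 0 = tight, grows anticlockwise from above (unscrewing). Stuck: needs about 0.4 to 0.8 N m, gives way within the first 0.2 rad, then runs easily; stays on the jar, ends at 2.6. Unclamped, the jar just spins with it. White marks on cap and shoulder are in line while tight.
- cap_b (a joint): jar_b: turn of its cap, rad, 0 = tight, grows anticlockwise from above (unscrewing). Stuck: needs about 0.4 to 0.8 N m, gives way within the first 0.2 rad, then runs easily; stays on the jar, ends at 2.6. Unclamped, the jar just spins with it. White marks on cap and shoulder are in line while tight.
- cap_c (a joint): jar_c: turn of its cap, rad, 0 = tight, grows anticlockwise from above (unscrewing). Stuck: needs about 0.4 to 0.8 N m, gives way within the first 0.2 rad, then runs easily; stays on the jar, ends at 2.6. Unclamped, the jar just spins with it. White marks on cap and shoulder are in line while tight.
- tester: cap torque tester, blue case with grey deck, fixed. Origin on the bench under the turntable axis; in its frame the deck spans x -200 to +90, y -100 to +110 mm, 55 mm high; dial (120 mm across, face up at 61 mm) centred at x -135, y 0. The turntable (140 mm disc at the origin, with the vise) yields up to 0.2 rad anticlockwise on a spring while a cap is forced, driving the dial's black needle.
- nest (a point): centre of the vise on the turntable's upper face, 68 mm above the bench; the jar stands here to be clamped. In its frame (axes as the tester's) the fixed jaw's face is at y -32 mm, the sliding jaw's at y +26 mm plus the jaw joint; both 76 mm wide, up to 47 mm above the turntable. A jar is clamped with two flat sides on them, centre at y 0.
- jaw (a joint): sliding vise jaw, m, 0 = shut, grows as it opens along the tester's +y, to 0.046 wide open; about 0.006 when it clamps a jar. Moves stiffly (about 15 N) and stays where it is left.
- jaw_grip (a point): grip point of the sliding jaw's black upright handle (40 mm along x, 16 mm thick along y; top 15 mm above this point, foot 29 mm below), 100 mm from the nest along y when shut, 110 mm above the bench. Moves with the jaw; axes as the tester's, y = opening direction.
- peak (a joint): red peak pointer on the dial, rad, 0 = at its zero stop pin (lower left seen from the robot), grows clockwise from above, up to 4.0. The black needle drags it up while a cap is forced and leaves it at the highest reading of the run (about 0.8 to 2.2); it stays where it is left. Reset it by turning its black bar knob anticlockwise.
- peak_grip (a point): grip point of the peak pointer's black bar knob (46 mm long, 12 mm thick, bar 30 mm high, its top 8 mm above this point; the point is 30 mm above the dial face), on the dial's axis. x points along the bar to the red pointer's tip, z up; turns with it.
- tray: blue low tray for the checked jars, fixed, 290 mm (x) x 160 mm (y) x 35 mm high, walls and floor 5 mm thick. Origin at the centre of its underside.
- tape_gun: bystander: red hand tape dispenser with brown tape, about 235 mm long, lying on its side to the left of the tester. Origin on its underside 20 mm from the roll's centre.
- round_jar: bystander: empty clear round jar, 90 mm across, 135 mm high, red lid. Origin at the centre of its underside.
- lid_stack: bystander: stack of red lids, 82 mm across, 70 mm high. Origin at the centre of its underside.
- box_knife: bystander: yellow box knife, 150 mm long, 28 mm wide, 14 mm high. Origin at the centre of its underside.

How it is judged:
By the outcome, as a careful person would: the job done as asked, in the order asked, and still so for the second after the job is handed in, with the robot touching nothing.
Of jar_a, jar_b, jar_c only 2 to 3 are there at a start; the rules pass over those that are not, and their reading is None.
At some moment in a run one of jar_a, jar_b, jar_c may be knocked a few centimetres aside while the robot is not near it.
Once in a run the grip may slacken for a moment while it holds something.
It also fails if it takes over 210 s, if anything falls off the work surface, if the arm or the gripper's body presses on something with over 40 N, if the wrist force passes 120 N, or if a joint passes its speed limit or range.

## Working session

There is one attempt and no reset: what is moved stays moved. The work goes in short steps, Python scripts to look and compute and a shell command to move; the robot and the scene stay as the last step left them, time stands still between calls to the robot, and variables do not carry over. Pictures are saved under pics/ and viewed, about 12 in all and at most 16, crops included, and the job is handed in when it is done.

```bash
mkdir -p pics
cat > h.py <<'E'
import numpy as np, cv2
from scipy.spatial.transform import Rotation as R
from workcell import telemetry, optics, order, bot
def pose(name):
    i=optics.camera_info(name); K=np.array(i["camera_matrix"])
    if name=="wrist":
        o=telemetry.get_obs(); M=np.array(i["mount"]); Rt=R.from_euler('xyz',o["tcp_rot"],degrees=True).as_matrix()
        return K,Rt@M[:3,:3],Rt@M[:3,3]+np.array(o["ee_pos"])
    return K,R.from_euler('xyz',i["attitude"],degrees=True).as_matrix(),np.array(i["xyz"])
def shot(name,fn=None):
    P=pose(name); im,d=optics.camera(name)
    if fn: cv2.imwrite("pics/"+fn,im[...,::-1])
    return im,d,P
def pts(d,P):
    K,Rw,t=P; v,u=np.mgrid[:d.shape[0],:d.shape[1]]
    c=np.stack([(u-K[0,2])/K[0,0]*d,(v-K[1,2])/K[1,1]*d,d],-1)
    return c@Rw.T+t
def onplane(uv,z,P):
    K,Rw,t=P; uv=np.atleast_2d(uv)
    r=np.c_[(uv[:,0]-K[0,2])/K[0,0],(uv[:,1]-K[1,2])/K[1,1],np.ones(len(uv))]@Rw.T
    return t+r*((z-t[2])/r[:,2])[:,None]
E
python3 - <<'E'
from h import *
for n in ("scene","side","wrist"): 
    im,d,P=shot(n,n+"0.png"); np.savez(n+"0.npz",im=im,d=d,K=P[0],R=P[1],t=P[2]); print(n,P[2].round(3),P[1][:,2].round(2))
a=cv2.imread("pics/scene0.png");b=cv2.imread("pics/side0.png")
o=telemetry.get_obs();print(o, bot.grip_depth)
E
```

```text
scene [ 1.361 -0.438  0.773] [-0.69  0.38 -0.61]
side [0.409 0.836 1.183] [ 0.12 -0.61 -0.78]
wrist [ 0.233 -0.502  0.374] [-0.25 -0.08 -0.96]
{'time': 0.15, 'q': array([-7.20789178e+01,  5.00167125e+00,  1.00448637e+01,  9.50995374e+01,
        4.70059086e-04,  8.99991520e+01]), 'qd': array([ 0.02138937, -0.05120699,  0.14937107,  0.03663226, -0.07745266,
       -0.01191369]), 'joint_efforts': array([-1.72650038e-03, -5.20763433e+01,  4.65044332e+01,  1.38771531e-02,
       -1.81429425e-05, -8.42743219e-06]), 'ee_pos': array([ 0.16918625, -0.52314489,  0.23076677]), 'tcp_rot': array([-1.79943655e+02, -4.70892814e-04,  1.79219298e+01]), 'wrist_force': array([0.21668796, 0.12722489, 1.07373724]), 'torque': array([ 0.00905328, -0.01876526, -0.03358708]), 'opening': 0.08535357038425856} 0.0187
```

View pics/scene0.png

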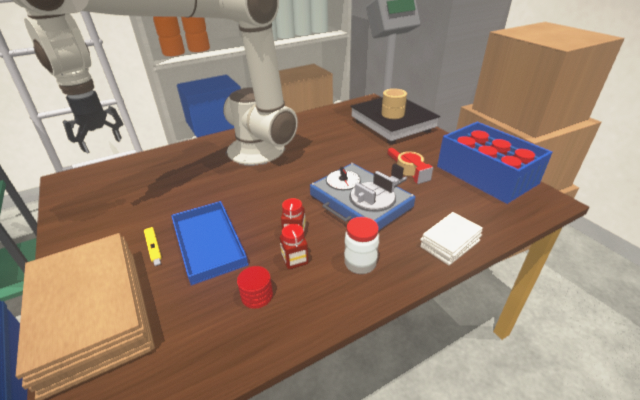

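View pics/side0.png

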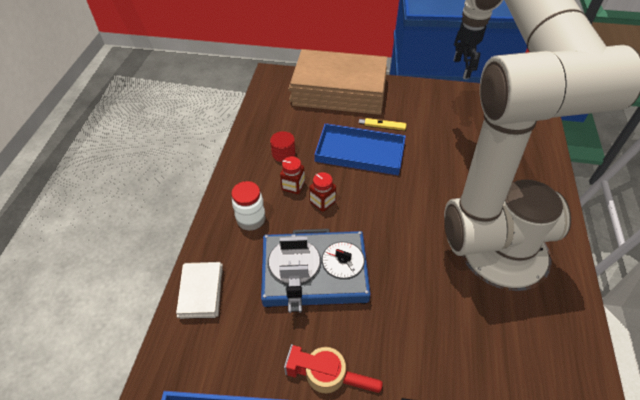

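Two jars are visible: caps at about (291,165) and (322,183) in the side view. The tester is in front of the robot with yaw about 0, and the tray is at about (360,148). Measuring.

Run:
```python
from h import *
for n in ("side","scene"):
    f=np.load(n+"0.npz"); P=(f["K"],f["R"],f["t"]); X=pts(f["d"],P); im=f["im"].astype(int)
    hsv=cv2.cvtColor(f["im"],cv2.COLOR_RGB2HSV); H,S,V=hsv[...,0],hsv[...,1],hsv[...,2]
    ok=(f["d"]>0)&(X[...,0]>.15)&(X[...,0]<.95)&(abs(X[...,1])<.6)
    red=ok&((H<6)|(H>174))&(S>130)&(X[...,2]>.03)&(X[...,2]<.16)
    k,l,st,c=cv2.connectedComponentsWithStats(red.astype(np.uint8))
    for i in range(1,k):
        if st[i,4]>40:
            p=X[l==i]; zt=np.percentile(p[:,2],97); q=p[p[:,2]>zt-.006]; print(n,"red",c[i].round(),"ztop",zt.round(3),"ctr",((q.min(0)+q.max(0))/2).round(3),np.ptp(q,0).round(3))
    blue=ok&(H>100)&(H<125)&(S>120)&(X[...,2]<.07)&(X[...,2]>-.01)
    k,l,st,c=cv2.connectedComponentsWithStats(blue.astype(np.uint8))
    for i in range(1,k):
        if st[i,4]>150:
            p=X[l==i]; q=p[(p[:,2]>.028)]
            if len(q)>5: r=cv2.minAreaRect((q[:,:2]*1000).astype(np.float32)); print(n,"blue",c[i].round(),r,"ztop",q[:,2].max().round(3))
    # deck
    dk=ok&(S<70)&(abs(X[...,2]-.055)<.004)
    k,l,st,c=cv2.connectedComponentsWithStats(dk.astype(np.uint8)); i=1+np.argmax(st[1:,4]); q=X[l==i]
    print(n,"deck",cv2.minAreaRect((q[:,:2]*1000).astype(np.float32)))
    if n=="side":
        cr=cv2.resize(f["im"][215:330,240:385],None,fx=5,fy=5,interpolation=cv2.INTER_CUBIC); cv2.imwrite("pics/crop1.png",cr[...,::-1])
```

```text
side red [282. 144.] ztop 0.073 ctr [ 0.729 -0.283  0.072] [0.078 0.079 0.009]
side red [292. 170.] ztop 0.115 ctr [ 0.668 -0.141  0.113] [0.055 0.059 0.009]
side red [322. 186.] ztop 0.115 ctr [ 0.558 -0.09   0.114] [0.054 0.058 0.008]
side red [245. 193.] ztop 0.138 ctr [0.769 0.01  0.136] [0.08  0.08  0.008]
side red [315. 364.] ztop 0.062 ctr [0.493 0.445 0.06 ] [0.126 0.071 0.008]
side red [366. 381.] ztop 0.034 ctr [0.364 0.457 0.033] [0.034 0.019 0.005]
side blue [360. 149.] ((466.4970397949219, -335.3479309082031), (169.61610412597656, 288.5675048828125), 86.50099182128906) ztop 0.039
side blue [270. 287.] ((671.1358032226562, 210.30056762695312), (63.010154724121094, 214.7636260986328), 30.020071029663086) ztop 0.06
side blue [335. 298.] ((466.829345703125, 255.48751831054688), (179.17733764648438, 14.850701332092285), 12.492151260375977) ztop 0.062
side deck ((481.8929138183594, 201.2220458984375), (174.39739990234375, 100.90365600585938), 11.631755828857422)
scene red [415. 162.] ztop 0.063 ctr [0.498 0.436 0.06 ] [0.12  0.066 0.007]
scene red [292. 226.] ztop 0.116 ctr [ 0.611 -0.122  0.113] [0.168 0.107 0.007]
scene red [362. 229.] ztop 0.138 ctr [0.77  0.006 0.136] [0.08  0.08  0.007]
scene red [254. 283.] ztop 0.074 ctr [ 0.729 -0.29   0.071] [0.081 0.079 0.008]
scene blue [477. 177.] ((651.00634765625, 565.9296875), (300.4139404296875, 23.446443557739258), 8.58327865600586) ztop 0.07
scene blue [208. 242.] ((466.7322998046875, -340.0491638183594), (159.45883178710938, 293.7651062011719), 86.24605560302734) ztop 0.04
scene deck ((535.93310546875, 166.05734252929688), (285.239013671875, 202.6254119873047), 12.212522506713867)
```

View pics/crop1.png

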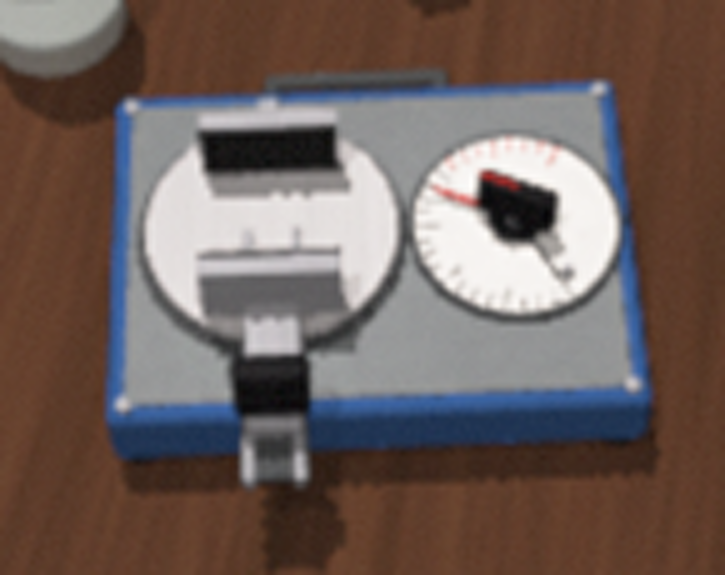

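The tester has yaw about 12°, the turntable axis at about (0.591, 0.173) and the dial at about (0.459, 0.144). The red pointer points to upper left in the crop and the stop pin is at lower right.

```bash
cat > go.py <<'E'
import sys
from h import *
# usage: go.py x y z yaw  -> shift/turn in tool axes from the current pose (tool vertical)
x,y,z,yaw=map(float,sys.argv[1:5]); o=telemetry.get_obs()
Rc=R.from_euler('xyz',o["tcp_rot"],degrees=True); Rt=R.from_euler('xyz',[180,0,yaw],degrees=True)
print((Rc.inv().apply(np.array([x,y,z])-o["ee_pos"])).round(4),(Rc.inv()*Rt).as_rotvec().round(4),"q",o["q"].round(0))
E
python3 go.py 0.50 0.15 0.30 12.2
```

```text
[ 0.5219 -0.5388 -0.0687] [-0.001   0.      0.0999] q [-72.   5.  10.  95.   0.  90.]
```

```bash
python3 -m inch '[[0.522,-0.539,-0.069,-0.001,0,0.1,0],[0.522,-0.539,-0.069,-0.001,0,0.1,0],[0.522,-0.539,-0.069,-0.001,0,0.1,0],[0.522,-0.539,-0.069,-0.001,0,0.1,0],[0.522,-0.539,-0.069,-0.001,0,0.1,0],[0.522,-0.539,-0.069,-0.001,0,0.1,0],[0.522,-0.539,-0.069,-0.001,0,0.1,0],[0.522,-0.539,-0.069,-0.001,0,0.1,0],[0.522,-0.539,-0.069,-0.001,0,0.1,0],[0.522,-0.539,-0.069,-0.001,0,0.1,0],[0.522,-0.539,-0.069,-0.001,0,0.1,0],[0.522,-0.539,-0.069,-0.001,0,0.1,0]]' 40
python3 go.py 0.50 0.15 0.30 12.2
```

```text
time: 1.15
ee_pos: [0.389, -0.0743, 0.2774]
tcp_rot: [179.9, -0.0, 12.2]
wrist_force: [1.4, -1.4, 0.4]
opening: 0.0855
[ 0.1559 -0.1958 -0.0228] [ 0.0013 -0.0006 -0.0003] q [-11. -15.  -3. 102.  -0. 157.]
```

```bash
python3 go.py 0.50 0.10 0.30 80
```

```text
[ 0.1453 -0.147  -0.0227] [ 1.5000e-03  2.0000e-04 -1.1836e+00] q [-11. -15.  -3. 102.  -0. 157.]
```

```bash
python3 -m inch '[[0.145,-0.147,-0.023,0,0,-1.18,0],[0.145,-0.147,-0.023,0,0,-1.18,0],[0.145,-0.147,-0.023,0,0,-1.18,0],[0.145,-0.147,-0.023,0,0,-1.18,0],[0.145,-0.147,-0.023,0,0,-1.18,0],[0.145,-0.147,-0.023,0,0,-1.18,0],[0.145,-0.147,-0.023,0,0,-1.18,0],[0.145,-0.147,-0.023,0,0,-1.18,0],[0.145,-0.147,-0.023,0,0,-1.18,0],[0.145,-0.147,-0.023,0,0,-1.18,0],[0.145,-0.147,-0.023,0,0,-1.18,0],[0.145,-0.147,-0.023,0,0,-1.18,0]]'
python3 - <<'E'
from h import *
im,d,P=shot("wrist","w1.png"); np.savez("w1.npz",im=im,d=d,K=P[0],R=P[1],t=P[2]); print(P[2],P[0][0,0])
E
```

```text
time: 2.15
ee_pos: [0.4994, 0.0979, 0.2998]
tcp_rot: [180.0, 0.1, 79.7]
wrist_force: [0.2, -0.1, -0.6]
opening: 0.0853
[0.51071007 0.16492408 0.44276616] 286.4200295497927
```

View pics/w1.png

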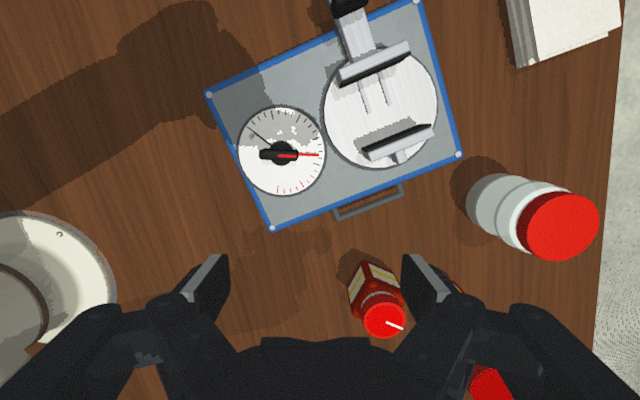

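The dial centre is at about (282,152) with the red tip at (318,154). The needle and zero point up-left. The turntable is at about (380,105) and the corner screws are at (209,94), (272,228), (459,154) and (417,1).

Run:
```python
from h import *
f=np.load("w1.npz"); P=(f["K"],f["R"],f["t"]); im=f["im"]; X=pts(f["d"],P)
hsv=cv2.cvtColor(im,cv2.COLOR_RGB2HSV); H,S,V=hsv[...,0],hsv[...,1],hsv[...,2]
c=onplane([[209,94],[272,228],[459,154],[417,1]],.057,P)[:,:2]; print("corners",c.round(4)); m=c.mean(0)
e=[c[2]-c[1],c[3]-c[0]]; yaw=[np.degrees(np.arctan2(v[1],v[0])) for v in e]; print(yaw,[np.linalg.norm(v) for v in e],"mid",m)
y=np.radians(np.mean(yaw)); Rz=np.array([[np.cos(y),-np.sin(y)],[np.sin(y),np.cos(y)]])
print("origin",m+Rz@[.055,-.005],"dial",m+Rz@[-.08,-.005])
o=m+Rz@[.055,-.005]; L=(X[...,:2]-o)@Rz
# jaws in tester frame
for nm,s in (("dialtop",(abs(L[...,0]+.135)<.04)&(abs(L[...,1])<.04)&(X[...,2]>.085)),("fixed",(abs(L[...,0])<.05)&(X[...,2]>.105)&(L[...,1]<0)&(L[...,1]>-.08)),("slid",(abs(L[...,0])<.05)&(X[...,2]>.105)&(L[...,1]>0)&(L[...,1]<.09)),("hand",(abs(L[...,0])<.05)&(X[...,2]>.105)&(L[...,1]>.09)&(L[...,1]<.2))):
    p=np.c_[L[s],X[s][:,2]]; print(nm,len(p),np.percentile(p,[3,50,97],axis=0).round(4).tolist() if len(p) else "")
s=(abs(L[...,0]+.135)<.04)&(abs(L[...,1])<.04)&(X[...,2]>.09)
p=(X[s][:,:2]*1000).astype(np.float32); print("bar",cv2.minAreaRect(p))
r=((H<8)|(H>172))&(S>140)&(abs(L[...,0]+.135)<.07)&(abs(L[...,1])<.07)
v,u=np.nonzero(r); q=onplane(np.c_[u,v],.063,P)[:,:2]-(m+Rz@[-.08,-.005]); rr=np.linalg.norm(q,axis=1); g=(rr>.025)&(rr<.05)
print("red dir",[ (a.round(3),) for a in (np.degrees(np.arctan2(q[g,1].mean(),q[g,0].mean())),)], q[g].round(3)[:5])
```

```text
corners [[0.3876 0.2308]
 [0.4262 0.0425]
 [0.6932 0.0991]
 [0.6536 0.2847]]
[np.float64(11.960488816878165), np.float64(11.438938216496096)] [np.float64(0.2729213266768057), np.float64(0.2713960289432112)] mid [0.54015839 0.16429355]
origin [0.59502962 0.17055047] dial [0.4628344  0.14317484]
dialtop 23142 [[-0.1715, -0.0392, 0.3227], [-0.1482, -0.025, 0.3796], [-0.1099, -0.0129, 0.3993]]
fixed 6558 [[-0.0497, -0.075, 0.1124], [-0.0437, -0.0646, 0.3761], [0.0218, -0.0323, 0.3938]]
slid 1223 [[-0.0376, 0.0447, 0.1089], [-0.001, 0.0517, 0.1149], [0.0343, 0.059, 0.1166]]
hand 215 [[-0.0214, 0.1102, 0.1054], [-0.0147, 0.1109, 0.1152], [0.0035, 0.1188, 0.1248]]
bar ((465.3656311035156, 130.96258544921875), (79.98648834228516, 55.04521942138672), 11.688188552856445)
red dir [(np.float64(-14.638),)] [[ 0.025 -0.004]
 [ 0.026 -0.005]
 [ 0.027 -0.005]
 [ 0.025 -0.006]
 [ 0.026 -0.006]]
```

```bash
python3 go.py 0.4615 0.143 0.17 166
```

```text
[ 0.0377 -0.0454  0.1297] [-6.0000e-04  9.0000e-04 -1.5069e+00] q [ 11.   1.  14. 103.  -0. 111.]
```

```bash
python3 -m inch '[[0.038,-0.045,0.13,0,0,-1.507,0],[0.038,-0.045,0.13,0,0,-1.507,0],[0.038,-0.045,0.13,0,0,-1.507,0],[0.038,-0.045,0.13,0,0,-1.507,0],[0.038,-0.045,0.13,0,0,-1.507,0],[0.038,-0.045,0.13,0,0,-1.507,0],[0.038,-0.045,0.13,0,0,-1.507,0],[0.038,-0.045,0.13,0,0,-1.507,0],[0.038,-0.045,0.13,0,0,-1.507,0],[0.038,-0.045,0.13,0,0,-1.507,0],[0.038,-0.045,0.13,0,0,-1.507,0],[0.038,-0.045,0.13,0,0,-1.507,0]]'
python3 go.py 0.4615 0.143 0.17 166
python3 - <<'E'
from h import *
im,d,P=shot("wrist","w2.png"); np.savez("w2.npz",im=im,d=d,K=P[0],R=P[1],t=P[2])
E
```

```text
time: 3.2
ee_pos: [0.4619, 0.1431, 0.1698]
tcp_rot: [-179.9, 0.0, 166.0]
wrist_force: [0.8, 0.0, -0.1]
opening: 0.0853
[ 0.0003 -0.0002 -0.0002] [-0.0009  0.0004 -0.0005] q [17. -5. -7. 88. -0. 31.]
```

View pics/w2.png

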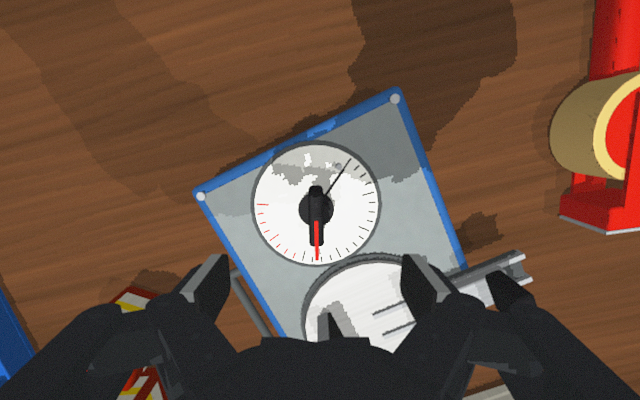

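The bar knob is upright in the image at (316,207), centred between the fingers. The needle and zero are at about (350,158), so the knob needs to turn about 145–150° anticlockwise. Descending and gripping.

```bash
python3 -m inch '[[0,0,0.03,0,0,0,0],[0,0,0.06,0,0,0,0],[0,0,0.08,0,0,0,0],[0,0,0.096,0,0,0,0],[0,0,0.096,0,0,0,0],[0,0,0.096,0,0,0,1],[0,0,0.096,0,0,0,1],[0,0,0.096,0,0,0,1],[0,0,0.096,0,0,0,1],[0,0,0.096,0,0,0,1],[0,0,0.096,0,0,0,1],[0,0,0.096,0,0,0,1]]' 40
python3 -m inch '[[0,0,0,0,0,-0.12,1],[0,0,0,0,0,-0.24,1],[0,0,0,0,0,-0.36,1],[0,0,0,0,0,-0.48,1],[0,0,0,0,0,-0.6,1],[0,0,0,0,0,-0.72,1],[0,0,0,0,0,-0.84,1],[0,0,0,0,0,-0.96,1],[0,0,0,0,0,-1.08,1],[0,0,0,0,0,-1.2,1],[0,0,0,0,0,-1.3,1],[0,0,0,0,0,-1.3,1]]'
python3 -m inch '[[0,0,0,0,0,-0.12,1],[0,0,0,0,0,-0.24,1],[0,0,0,0,0,-0.36,1],[0,0,0,0,0,-0.48,1],[0,0,0,0,0,-0.6,1],[0,0,0,0,0,-0.72,1],[0,0,0,0,0,-0.84,1],[0,0,0,0,0,-0.95,1],[0,0,0,0,0,-1.0,1],[0,0,0,0,0,-1.05,1],[0,0,0,0,0,-1.05,1]]'
python3 -c "
from h import *
o=telemetry.get_obs();print(o['torque'],o['wrist_force'],o['q'].round())"
```

```text
time: 4.25
ee_pos: [0.4624, 0.1435, 0.0746]
tcp_rot: [180.0, 0.1, 165.7]
wrist_force: [0.6, 2.3, 3.1]
opening: 0.0107
time: 5.25
ee_pos: [0.4626, 0.1431, 0.0746]
tcp_rot: [-179.9, 0.0, -119.5]
wrist_force: [1.9, 0.5, 4.5]
opening: 0.0113
time: 6.17
ee_pos: [0.4629, 0.1432, 0.0746]
tcp_rot: [-179.9, -0.1, -59.7]
wrist_force: [4.6, 0.5, 4.3]
opening: 0.0111
[ 0.07696442 -0.96642875 -0.00672355] [4.57449743 0.53965388 4.25720159] [  17.   -4.  -17.   78.   -0. -103.]
```

```bash
T='python3 -c "
from h import *
o=telemetry.get_obs();print(o[\"torque\"],o[\"tcp_rot\"])"'
python3 -m inch '[[0,0,0,0,0,-0.04,1],[0,0,0,0,0,-0.09,1],[0,0,0,0,0,-0.14,1],[0,0,0,0,0,-0.14,1]]' ; eval $T
python3 -m inch '[[0,0,0,0,0,-0.03,1],[0,0,0,0,0,-0.06,1],[0,0,0,0,0,-0.06,1]]' ; eval $T
```

```text
time: 6.5
ee_pos: [0.4629, 0.1432, 0.0745]
tcp_rot: [-179.9, -0.1, -51.7]
wrist_force: [5.9, 0.8, 5.0]
opening: 0.0112
time: 6.75
ee_pos: [0.4629, 0.1432, 0.0746]
tcp_rot: [-179.9, -0.1, -48.3]
wrist_force: [5.2, 1.7, 3.8]
opening: 0.0116  File "<string>", line 1
    from h import go.py h.py pics scene0.npz side0.npz w1.npz w2.npz wrist0.npz o=telemetry.get_obs();print(o["torque"],o["tcp_rot"])
IndentationError: unexpected indent
  File "<string>", line 1
    from h import go.py h.py pics scene0.npz side0.npz w1.npz w2.npz wrist0.npz o=telemetry.get_obs();print(o["torque"],o["tcp_rot"])
IndentationError: unexpected indent
```

```bash
cat > t.py <<'E'
from h import *
o=telemetry.get_obs();print("TQ",o["torque"].round(3),"F",o["wrist_force"].round(1),o["tcp_rot"].round(1),o["ee_pos"].round(4),"q",o["q"].round(),"op",round(o["opening"],4),"t",round(o["time"],2))
E
python3 t.py
python3 -m inch '[[0,0,0,0,0,-0.03,1],[0,0,0,0,0,-0.06,1],[0,0,0,0,0,-0.06,1]]' ; python3 t.py
python3 -m inch '[[0,0,0,0,0,-0.03,1],[0,0,0,0,0,-0.06,1],[0,0,0,0,0,-0.06,1]]' ; python3 t.py
```

```text
TQ [ 0.172 -1.119  0.01 ] F [5.2 1.7 3.8] [-1.799e+02 -1.000e-01 -4.830e+01] [0.4629 0.1432 0.0746] q [  17.   -4.  -17.   78.   -0. -114.] op 0.0116 t 6.75
time: 7.0
ee_pos: [0.4629, 0.1432, 0.0746]
tcp_rot: [-179.9, -0.1, -45.0]
wrist_force: [4.5, 0.6, 4.8]
opening: 0.0115
TQ [ 0.318 -1.092 -1.129] F [4.5 0.6 4.8] [-1.799e+02 -1.000e-01 -4.500e+01] [0.4629 0.1432 0.0746] q [  17.   -4.  -17.   78.   -0. -118.] op 0.0115 t 7.0
time: 7.25
ee_pos: [0.4629, 0.1432, 0.0746]
tcp_rot: [-179.9, -0.1, -41.6]
wrist_force: [4.1, 0.9, 5.9]
opening: 0.0112
TQ [ 0.43  -0.869 -1.99 ] F [4.1 0.9 5.9] [-1.799e+02 -1.000e-01 -4.160e+01] [0.4629 0.1432 0.0746] q [  17.   -4.  -17.   78.   -0. -121.] op 0.0112 t 7.25
```

The torque shows the stop is reached. Releasing and checking from above.

```bash
python3 -m inch '[[0,0,0,0,0,0,0],[0,0,0,0,0,0,0],[0,0,0,0,0,0,0],[0,0,0,0,0,0,0],[0,0,0,0,0,0,0],[0,0,-0.03,0,0,0,0],[0,0,-0.07,0,0,0,0],[0,0,-0.1,0,0,0,0],[0,0,-0.13,0,0,0,0],[0,0,-0.13,0,0,0,0]]'
python3 - <<'E'
from h import *
im,d,P=shot("wrist","w3.png"); np.savez("w3.npz",im=im,d=d,K=P[0],R=P[1],t=P[2])
E
python3 t.py
```

```text
time: 8.08
ee_pos: [0.4634, 0.1437, 0.2098]
tcp_rot: [-179.7, -0.3, -41.3]
wrist_force: [0.6, -0.4, -0.0]
opening: 0.0852
TQ [ 0.031 -0.028  0.023] F [ 0.4  0.3 -0.8] [-179.8   -0.2  -41.3] [0.463  0.1436 0.2068] q [  17.   -5.   -2.   92.   -0. -121.] op 0.085 t 8.13
```

View pics/w3.png

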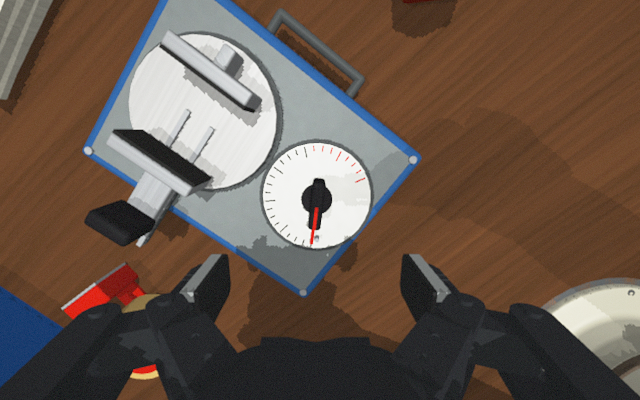

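The red pointer tip (312,243) rests against the pin (317,238), so it's reset. The handle is at about (120,222). Measuring it along with the jaw.

```bash
python3 - <<'E'
from h import *
f=np.load("w3.npz"); P=(f["K"],f["R"],f["t"]); im=f["im"]; X=pts(f["d"],P)
s=np.zeros(im.shape[:2],bool); s[180:260,70:180]=1; V=im.max(-1)
s&=(V<60)&(X[...,2]>.117)&(X[...,2]<.135)
print("handle",cv2.minAreaRect((X[s][:,:2]*1000).astype(np.float32)),np.median(X[s],0))
s=np.zeros(im.shape[:2],bool); s[60:260,60:300]=1
# turntable: white at z .068
t=s&(abs(X[...,2]-.068)<.003)&(V>150); print("table",cv2.minEnclosingCircle((X[t][:,:2]*1000).astype(np.float32)))
j=s&(X[...,2]>.111)&(X[...,2]<.12)&(V>90)
k,l,st,c=cv2.connectedComponentsWithStats(j.astype(np.uint8))
for i in range(1,k):
    if st[i,4]>60: print("jawtop",c[i],cv2.minAreaRect((X[l==i][:,:2]*1000).astype(np.float32)))
b=cv2.cvtColor(im,cv2.COLOR_RGB2HSV)
c=onplane([[89,150],[304,292],[413,159]],.057,P)[:,:2];print(c)
E
python3 go.py 0.570 0.2865 0.18 191.8
```

```text
handle ((569.7404174804688, 284.6144714355469), (38.66170120239258, 16.317649841308594), 12.2833833694458) [0.56962054 0.28203605 0.12470516]
table ((573.218994140625, 208.92530822753906), 109.52753448486328)
jawtop [221.6032197   79.76136364] ((592.5366821289062, 129.42762756347656), (55.30719757080078, 12.326075553894043), 11.75143814086914)
jawtop [148.18419033 164.55871067] ((583.8988037109375, 222.10882568359375), (76.1291275024414, 12.131956100463867), 12.146626472473145)
[[0.65176474 0.28573468]
 [0.38615814 0.2296139 ]
 [0.42655642 0.04360332]]
[-0.014  -0.1779  0.0274] [-5.6000e-03  2.1000e-03  2.2148e+00] q [  17.   -5.   -2.   92.   -0. -121.]
```

```bash
python3 -m inch '[[0,0,0.0,0,0,0.12,0],[0,0,0,0,0,0.24,0],[0,0,0,0,0,0.36,0],[0,0,0,0,0,0.48,0],[0,0,0,0,0,0.6,0],[0,0,0,0,0,0.72,0],[0,0,0,0,0,0.84,0],[0,0,0,0,0,0.96,0.45],[0,0,0,0,0,1.08,0.45],[0,0,0,0,0,1.2,0.45],[0,0,0,0,0,1.32,0.45],[0,0,0,0,0,1.44,0.45]]'
python3 go.py 0.570 0.2846 0.17 192
```

```text
time: 9.13
ee_pos: [0.4614, 0.1431, 0.2024]
tcp_rot: [180.0, -0.1, -124.1]
wrist_force: [0.0, -0.4, -0.2]
opening: 0.0473
[-0.1782 -0.0105  0.0319] [-3.000e-04 -2.400e-03  7.654e-01] q [ 17.  -5.  -3.  92.  -0. -39.]
```

```bash
python3 -m inch '[[-0.178,-0.01,0.032,0,0,0.765,0.45],[-0.178,-0.01,0.032,0,0,0.765,0.45],[-0.178,-0.01,0.032,0,0,0.765,0.45],[-0.178,-0.01,0.032,0,0,0.765,0.45],[-0.178,-0.01,0.032,0,0,0.765,0.45],[-0.178,-0.01,0.032,0,0,0.765,0.45],[-0.178,-0.01,0.032,0,0,0.765,0.45],[-0.178,-0.01,0.032,0,0,0.765,0.45],[-0.178,-0.01,0.032,0,0,0.765,0.45]]'
python3 go.py 0.570 0.2846 0.095 192
```

```text
time: 9.88
ee_pos: [0.5688, 0.2851, 0.1714]
tcp_rot: [-179.9, -0.0, -167.4]
wrist_force: [0.5, -0.1, -0.5]
opening: 0.0469
[-0.0011 -0.0006  0.0764] [-0.0012 -0.0006  0.0102] q [27. 16. 16. 90. -0. 14.]
```

```bash
python3 -m inch '[[0,0,0.03,0,0,0,0.45],[0,0,0.06,0,0,0,0.45],[0,0,0.076,0,0,0,0.45],[0,0,0.076,0,0,0,0.45],[0,0,0.076,0,0,0,1],[0,0,0.076,0,0,0,1],[0,0,0.076,0,0,0,1],[0,0,0.076,0,0,0,1]]' 60; python3 t.py
python3 -m inch '[[0,0.006,0,0,0,0,1],[0,0.012,0,0,0,0,1],[0,0.018,0,0,0,0,1],[0,0.024,0,0,0,0,1],[0,0.03,0,0,0,0,1],[0,0.03,0,0,0,0,1],[0,0.03,0,0,0,0,1]]'; python3 t.py
```

```text
time: 10.55
ee_pos: [0.5699, 0.2856, 0.0982]
tcp_rot: [-180.0, 0.2, -167.6]
wrist_force: [-2.4, -2.6, 7.3]
opening: 0.015
TQ [-0.352  0.401 -0.233] F [-2.4 -2.6  7.3] [-180.     0.2 -167.6] [0.5699 0.2856 0.0982] q [27. 16.  8. 82. -0. 14.] op 0.015 t 10.55
time: 11.13
ee_pos: [0.564, 0.3138, 0.0982]
tcp_rot: [-179.8, 0.2, -167.7]
wrist_force: [0.3, -8.2, 7.3]
opening: 0.0151
TQ [-1.429 -0.063 -0.209] F [ 0.3 -8.2  7.3] [-179.8    0.2 -167.7] [0.564  0.3138 0.0982] q [29. 17. 10. 82. -0. 17.] op 0.0151 t 11.13
```

```bash
python3 -m inch '[[0,0.003,0,0,0,0,1],[0,0.006,0,0,0,0,1],[0,0.006,0,0,0,0,1]]'; python3 t.py
python3 -m inch '[[0,0,0,0,0,0,0.45],[0,0,0,0,0,0,0.45],[0,0,0,0,0,0,0.45],[0,0,-0.04,0,0,0,0.45],[0,0,-0.08,0,0,0,0],[0,0,-0.12,0,0,0,0],[0,0,-0.16,0,0,0,0],[0,0,-0.16,0,0,0,0]]'; python3 t.py
python3 go.py 0.53 -0.06 0.26 192
```

```text
time: 11.38
ee_pos: [0.564, 0.3145, 0.098]
tcp_rot: [-179.3, 0.2, -167.9]
wrist_force: [7.2, -35.4, 11.7]
opening: 0.0152
TQ [-6.084 -1.184 -0.055] F [  7.2 -35.4  11.7] [-179.3    0.2 -167.9] [0.564  0.3145 0.098 ] q [29. 18. 10. 82. -1. 17.] op 0.0152 t 11.38
time: 12.05
ee_pos: [0.5625, 0.3222, 0.2657]
tcp_rot: [179.8, 0.7, -167.6]
wrist_force: [-0.7, 0.8, 1.4]
opening: 0.0855
TQ [ 0.03  -0.042  0.022] F [-0.7  0.8  1.4] [ 179.8    0.7 -167.6] [0.5625 0.3222 0.2657] q [ 30.  20.  31. 101.  -0.  17.] op 0.0855 t 12.05
[ 0.1142 -0.3662  0.0031] [0.0032 0.0121 0.0078] q [ 30.  20.  31. 101.  -0.  17.]
```

The jaw is wide open: the stop was felt, and it puts the nest at (0.594, 0.1715). Now looking at the jars from above.

```bash
python3 -m inch '[[0.07,-0.42,-0.05,0,0.01,0.01,0],[0.07,-0.42,-0.05,0,0.01,0.01,0],[0.07,-0.42,-0.05,0,0.01,0.01,0],[0.07,-0.42,-0.05,0,0.01,0.01,0],[0.07,-0.42,-0.05,0,0.01,0.01,0],[0.07,-0.42,-0.05,0,0.01,0.01,0],[0.07,-0.42,-0.05,0,0.01,0.01,0],[0.07,-0.42,-0.05,0,0.01,0.01,0],[0.07,-0.42,-0.05,0,0.01,0.01,0],[0.07,-0.42,-0.05,0,0.01,0.01,0],[0.07,-0.42,-0.05,0,0.01,0.01,0],[0.07,-0.42,-0.05,0,0.01,0.01,0]]'
python3 - <<'E'
from h import *
im,d,P=shot("wrist","w4.png"); np.savez("w4.npz",im=im,d=d,K=P[0],R=P[1],t=P[2])
E
python3 t.py
```

```text
time: 13.05
ee_pos: [0.5834, -0.1071, 0.3065]
tcp_rot: [-179.9, -0.5, -168.4]
wrist_force: [0.2, 0.3, 1.0]
opening: 0.0853
TQ [0.056 0.024 0.002] F [-0.5  0.2 -0.5] [-180.    -0.5 -168.3] [ 0.5834 -0.1053  0.3063] q [-10.  14.  29. 105.  -0. -22.] op 0.0856 t 13.1
```

View pics/w4.png

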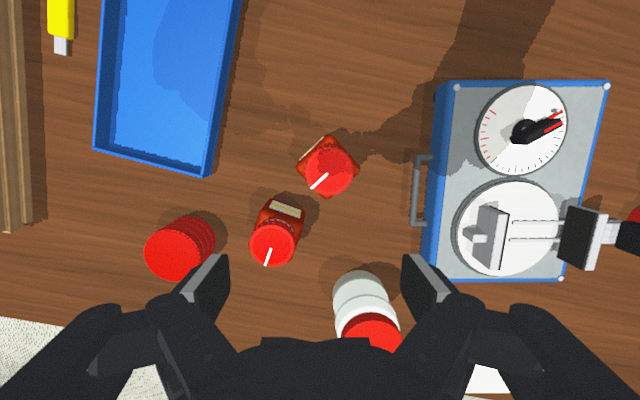

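Jar 1 has its cap at (331,168) and jar 2 at (272,245), with the white mark lines radial on the caps. Measuring cap centres and body yaw.

```bash
cat > jars.py <<'E'
from h import *
def jars(f,ztop=.112,zb=0.0,xr=(.3,.72),yr=(-.25,0.05),minpx=400):
    P=(f["K"],f["R"],f["t"]); im=f["im"]; X=pts(f["d"],P); hsv=cv2.cvtColor(im,cv2.COLOR_RGB2HSV); H,S,V=[hsv[...,i] for i in range(3)]
    ok=(X[...,0]>xr[0])&(X[...,0]<xr[1])&(X[...,1]>yr[0])&(X[...,1]<yr[1])
    top=ok&(abs(X[...,2]-ztop)<.005)
    k,l,st,c=cv2.connectedComponentsWithStats(top.astype(np.uint8))
    for i in range(1,k):
        if st[i,4]<minpx: continue
        p=X[l==i]; (cx,cy),r=cv2.minEnclosingCircle((p[:,:2]*1000).astype(np.float32))
        cxy=np.array([cx,cy])/1000
        w=(l==i)&(S<90)&(V>170); q=X[w][:,:2]-cxy; m=q.mean(0) if len(q) else [0,0]
        b=(np.linalg.norm(X[...,:2]-cxy,axis=-1)<.056)&(abs(X[...,2]-zb-.084)<.005)
        d=X[...,:2][b]; rect=cv2.minAreaRect((d*1000).astype(np.float32)) if len(d)>10 else None
        side=(np.linalg.norm(X[...,:2]-cxy,axis=-1)<.06)&(X[...,2]>zb+.01)&(X[...,2]<zb+.08)
        print("px",c[i].round(),"cap",cxy.round(4),"r",round(r,1),"z",np.median(p[:,2]).round(4),"mark deg",np.degrees(np.arctan2(m[1],m[0])).round(1),"shoulder",rect,b.sum())
E
python3 - <<'E'
from jars import *
f=np.load("w4.npz"); jars(f)
cv2.imwrite("pics/crop4.png",cv2.resize(f["im"][120:290,220:390],None,fx=3.5,fy=3.5,interpolation=cv2.INTER_CUBIC)[...,::-1])
E
```

```text
px [328. 170.] cap [ 0.5576 -0.0964] r 29.4 z 0.1128 mark deg -31.8 shoulder ((557.7741088867188, -96.54658508300781), (62.23213577270508, 63.08075714111328), 54.278072357177734) 465
px [271. 244.] cap [ 0.6633 -0.1467] r 29.3 z 0.1127 mark deg -8.4 shoulder ((662.595947265625, -146.7466583251953), (62.3326416015625, 61.04423904418945), 81.14354705810547) 435
```

View pics/crop4.png

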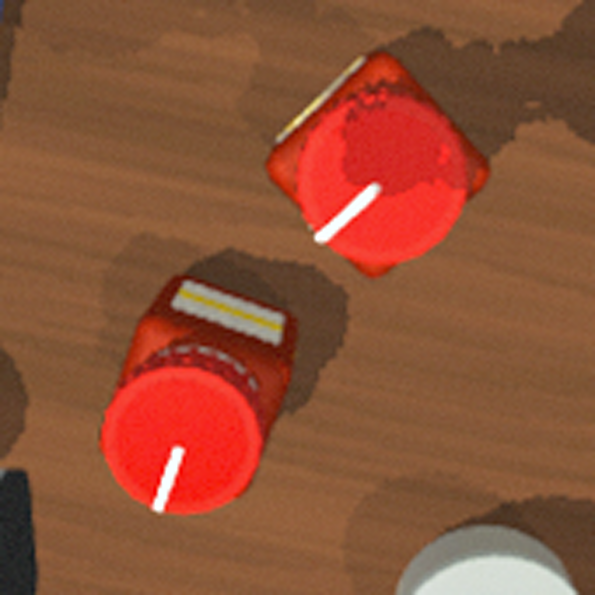

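```bash
python3 go.py 0.5576 -0.0964 0.16 192;python3 go.py 0.5576 -0.0964 0.084 192
```

```text
[0.0221 0.0141 0.1465] [-0.0008 -0.0093 -0.0053] q [-10.  14.  29. 105.  -0. -22.]
[0.0214 0.0141 0.2225] [-0.0008 -0.0093 -0.0053] q [-10.  14.  29. 105.  -0. -22.]
```

```bash
python3 -m inch '[[0.022,0.014,0.04,0,-0.009,-0.005,0],[0.022,0.014,0.08,0,-0.009,-0.005,0],[0.022,0.014,0.12,0,-0.009,-0.005,0],[0.022,0.014,0.15,0,-0.009,-0.005,0],[0.022,0.014,0.18,0,-0.009,-0.005,0],[0.021,0.014,0.2,0,-0.009,-0.005,0],[0.021,0.014,0.215,0,-0.009,-0.005,0],[0.021,0.014,0.222,0,-0.009,-0.005,0],[0.021,0.014,0.222,0,-0.009,-0.005,0]]';python3 t.py
python3 -m inch '[[0,0,0,0,0,0,1],[0,0,0,0,0,0,1],[0,0,0,0,0,0,1],[0,0,0,0,0,0,1],[0,0,0,0,0,0,1],[0,0,0,0,0,0,1]]' 70; python3 t.py
```

```text
time: 13.85
ee_pos: [0.5569, -0.0941, 0.0829]
tcp_rot: [180.0, -0.2, -167.8]
wrist_force: [-0.9, 0.1, 0.3]
opening: 0.0852
TQ [-0.003  0.058 -0.014] F [-0.9  0.1  0.3] [ 180.    -0.2 -167.8] [ 0.5569 -0.0941  0.0829] q [-10.   7.  -4.  79.  -0. -22.] op 0.0852 t 13.85
time: 14.35
ee_pos: [0.5586, -0.0956, 0.0864]
tcp_rot: [-179.9, 0.1, -167.9]
wrist_force: [-0.4, 0.4, 6.4]
opening: 0.0561
TQ [0.543 0.241 0.053] F [-0.4  0.4  6.4] [-1.799e+02  1.000e-01 -1.679e+02] [ 0.5586 -0.0956  0.0864] q [-10.   7.  -4.  79.  -0. -22.] op 0.0561 t 14.35
```

```bash
python3 -m inch '[[0,0,-0.02,0,0,0,1],[0,0,-0.05,0,0,0,1],[0,0,-0.08,0,0,0,1],[0,0,-0.11,0,0,0,1],[0,0,-0.14,0,0,0,1],[0,0,-0.155,0,0,0,1],[0,0,-0.155,0,0,0,1]]' ;python3 t.py
python3 go.py 0.593 0.1745 0.24 149.7
```

```text
time: 14.93
ee_pos: [0.5588, -0.0957, 0.2436]
tcp_rot: [-179.8, 0.3, -167.9]
wrist_force: [0.5, 0.6, -4.3]
opening: 0.0565
TQ [-0.06  -0.06  -0.049] F [ 0.5  0.6 -4.3] [-179.8    0.3 -167.9] [ 0.5588 -0.0957  0.2436] q [-10.   7.  14.  96.  -0. -22.] op 0.0565 t 14.93
[-0.09    0.2571  0.0032] [-0.0014  0.0055  0.7399] q [-10.   7.  14.  96.  -0. -22.]
```

```bash
python3 -m inch '[[-0.09,0.257,0,0,0,0.74,1],[-0.09,0.257,0,0,0,0.74,1],[-0.09,0.257,0,0,0,0.74,1],[-0.09,0.257,0,0,0,0.74,1],[-0.09,0.257,0,0,0,0.74,1],[-0.09,0.257,0,0,0,0.74,1],[-0.09,0.257,0,0,0,0.74,1],[-0.09,0.257,0,0,0,0.74,1],[-0.09,0.257,0,0,0,0.74,1],[-0.09,0.257,0,0,0,0.74,1]]' ;python3 t.py
python3 go.py 0.593 0.1745 0.16 149.7
python3 - <<'E'
from h import *
im,d,P=shot("side"); c=cv2.resize(im[190:320,230:380],None,fx=4,fy=4); cv2.imwrite("pics/s5.png",c[...,::-1])
E
```

```text
time: 15.77
ee_pos: [0.5915, 0.1747, 0.2375]
tcp_rot: [-179.8, -0.1, 149.8]
wrist_force: [-0.5, -0.7, -4.5]
opening: 0.0562
TQ [-0.041  0.037 -0.026] F [-0.5 -0.7 -4.5] [-1.798e+02 -1.000e-01  1.498e+02] [0.5915 0.1747 0.2375] q [16. 15. 22. 97. -0. 47.] op 0.0562 t 15.77
[-0.0015  0.0008  0.0775] [-0.0033 -0.0013  0.0012] q [16. 15. 22. 97. -0. 47.]
```

View pics/s5.png

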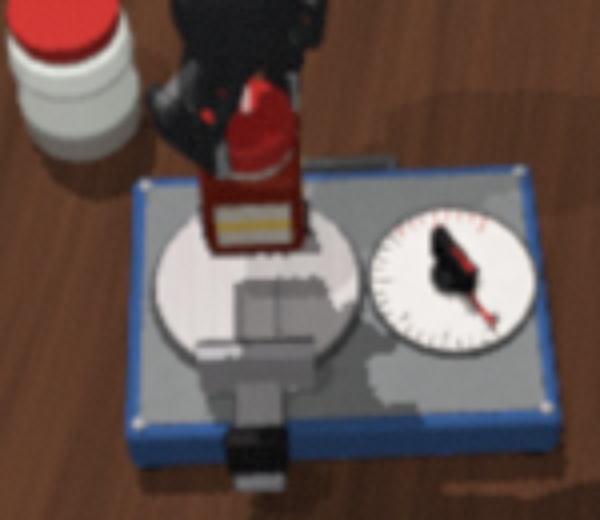

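The jar is held upright over the turntable, square to the jaws. Lowering.

```bash
python3 -m inch '[[-0.001,0.001,0.02,0,0,0,1],[-0.0015,0.001,0.04,0,0,0,1],[-0.0015,0.001,0.055,0,0,0,1],[-0.0015,0.001,0.065,0,0,0,1],[-0.0015,0.001,0.072,0,0,0,1],[-0.0015,0.001,0.077,0,0,0,1],[-0.0015,0.001,0.08,0,0,0,1],[-0.0015,0.001,0.08,0,0,0,1]]' ;python3 t.py
python3 -m inch '[[0,0,0.002,0,0,0,1],[0,0,0.004,0,0,0,1],[0,0,0.004,0,0,0,1]]' ;python3 t.py
```

```text
time: 16.48
ee_pos: [0.5937, 0.1744, 0.159]
tcp_rot: [-179.9, 0.0, 149.7]
wrist_force: [0.1, -0.5, -3.7]
opening: 0.056
TQ [ 0.023  0.063 -0.006] F [ 0.1 -0.5 -3.7] [-179.9    0.   149.7] [0.5937 0.1744 0.159 ] q [16. 14. 12. 88. -0. 47.] op 0.056 t 16.48
time: 16.73
ee_pos: [0.5937, 0.1747, 0.1551]
tcp_rot: [-179.9, 0.0, 149.7]
wrist_force: [0.1, 0.3, -5.0]
opening: 0.056
TQ [ 0.024  0.042 -0.045] F [ 0.1  0.3 -5. ] [-179.9    0.   149.7] [0.5937 0.1747 0.1551] q [16. 14. 11. 88. -0. 47.] op 0.056 t 16.73
```

Down a bit further until contact, then release and rise.

```bash
python3 -m inch '[[0,0,0.001,0,0,0,1],[0,0,0.002,0,0,0,1],[0,0,0.003,0,0,0,1],[0,0,0.003,0,0,0,1]]' ;python3 t.py
python3 -m inch '[[0,0,0,0,0,0,0],[0,0,0,0,0,0,0],[0,0,0,0,0,0,0],[0,0,0,0,0,0,0],[0,0,0,0,0,0,0],[0,0,-0.03,0,0,0,0],[0,0,-0.07,0,0,0,0],[0,0,-0.11,0,0,0,0],[0,0,-0.11,0,0,0,0]]' ;python3 t.py
python3 go.py 0.564 0.3145 0.22 192
```

```text
time: 17.07
ee_pos: [0.5938, 0.1746, 0.1544]
tcp_rot: [180.0, 0.1, 149.7]
wrist_force: [-4.4, -1.4, 9.1]
opening: 0.056
TQ [-0.448  0.884 -0.056] F [-4.4 -1.4  9.1] [1.800e+02 1.000e-01 1.497e+02] [0.5938 0.1746 0.1544] q [16. 14. 11. 88. -0. 47.] op 0.056 t 17.07
time: 17.82
ee_pos: [0.595, 0.1752, 0.2707]
tcp_rot: [179.6, 0.4, 149.7]
wrist_force: [0.8, 0.5, 1.2]
opening: 0.0852
TQ [ 0.059 -0.041 -0.008] F [0.8 0.5 1.2] [179.6   0.4 149.7] [0.595  0.1752 0.2707] q [ 16.  16.  27. 101.  -0.  47.] op 0.0852 t 17.82
[0.0974 0.1043 0.0507] [ 0.0035  0.0095 -0.7382] q [ 16.  16.  27. 101.  -0.  47.]
```

```bash
python3 -m inch '[[0.097,0.104,0,0.003,0.009,-0.738,0.45],[0.097,0.104,0,0.003,0.009,-0.738,0.45],[0.097,0.104,0.0,0.003,0.009,-0.738,0.45],[0.097,0.104,0.02,0.003,0.009,-0.738,0.45],[0.097,0.104,0.05,0.003,0.009,-0.738,0.45],[0.097,0.104,0.08,0.003,0.009,-0.738,0.45],[0.097,0.104,0.1,0.003,0.009,-0.738,0.45],[0.097,0.104,0.1,0.003,0.009,-0.738,0.45]]' ;python3 t.py
python3 go.py 0.564 0.3145 0.097 192
```

```text
time: 18.48
ee_pos: [0.5606, 0.3128, 0.1566]
tcp_rot: [-179.8, -1.0, -168.0]
wrist_force: [-1.1, 0.1, -0.3]
opening: 0.0464
TQ [ 0.01   0.027 -0.039] F [-1.1  0.1 -0.3] [-179.8   -1.  -168. ] [0.5606 0.3128 0.1566] q [29. 18. 17. 90.  0. 17.] op 0.0464 t 18.48
[-0.0047  0.0011  0.0595] [-0.0027 -0.0172  0.0004] q [29. 18. 17. 90.  0. 17.]
```

```bash
python3 -m inch '[[-0.004,0.001,0.02,0,-0.017,0,0.45],[-0.004,0.001,0.04,0,-0.017,0,0.45],[-0.004,0.001,0.059,0,-0.017,0,0.45],[-0.004,0.001,0.059,0,-0.017,0,0.45],[-0.004,0.001,0.059,0,-0.017,0,1],[-0.004,0.001,0.059,0,-0.017,0,1],[-0.004,0.001,0.059,0,-0.017,0,1],[-0.004,0.001,0.059,0,-0.017,0,1]]' 60;python3 t.py
python3 -m inch '[[0,-0.005,0,0,0,0,1],[0,-0.01,0,0,0,0,1],[0,-0.015,0,0,0,0,1],[0,-0.02,0,0,0,0,1],[0,-0.025,0,0,0,0,1],[0,-0.03,0,0,0,0,1],[0,-0.033,0,0,0,0,1],[0,-0.036,0,0,0,0,1],[0,-0.036,0,0,0,0,1]]'; python3 t.py
```

```text
time: 19.15
ee_pos: [0.5666, 0.3149, 0.1054]
tcp_rot: [-180.0, 0.6, -168.1]
wrist_force: [0.9, -5.6, 7.0]
opening: 0.0146
TQ [-0.773  0.077 -0.066] F [ 0.9 -5.6  7. ] [-180.     0.6 -168.1] [0.5666 0.3149 0.1054] q [29. 17. 10. 83. -0. 17.] op 0.0146 t 19.15
time: 19.9
ee_pos: [0.5732, 0.2825, 0.1054]
tcp_rot: [179.7, 0.6, -167.9]
wrist_force: [-3.4, 10.9, 5.8]
opening: 0.0151
TQ [ 2.092  0.718 -0.117] F [-3.4 10.9  5.8] [ 179.7    0.6 -167.9] [0.5732 0.2825 0.1054] q [26. 16.  9. 82.  0. 14.] op 0.0151 t 19.9
```

```bash
python3 -m inch '[[0,-0.002,0,0,0,0,1],[0,-0.004,0,0,0,0,1],[0,-0.005,0,0,0,0,1],[0,-0.005,0,0,0,0,1]]'; python3 t.py
python3 -m inch '[[0,-0.0015,0,0,0,0,1],[0,-0.003,0,0,0,0,1],[0,-0.003,0,0,0,0,1]]'; python3 t.py
```

```text
time: 20.23
ee_pos: [0.5742, 0.2782, 0.1054]
tcp_rot: [179.7, 0.6, -167.9]
wrist_force: [-3.2, 13.6, 4.5]
opening: 0.0147
TQ [ 2.59   0.757 -0.093] F [-3.2 13.6  4.5] [ 179.7    0.6 -167.9] [0.5742 0.2782 0.1054] q [26. 16.  8. 82.  0. 14.] op 0.0147 t 20.23
time: 20.48
ee_pos: [0.5747, 0.2757, 0.1054]
tcp_rot: [179.6, 0.6, -167.9]
wrist_force: [-3.5, 15.6, 5.2]
opening: 0.0143
TQ [ 2.899  0.889 -0.107] F [-3.5 15.6  5.2] [ 179.6    0.6 -167.9] [0.5747 0.2757 0.1054] q [26. 16.  8. 82.  0. 13.] op 0.0143 t 20.48
```

```bash
python3 -m inch '[[0,-0.0015,0,0,0,0,1],[0,-0.003,0,0,0,0,1],[0,-0.003,0,0,0,0,1]]'; python3 t.py
python3 -m inch '[[0,-0.001,0,0,0,0,1],[0,-0.002,0,0,0,0,1],[0,-0.002,0,0,0,0,1]]'; python3 t.py
```

```text
time: 20.73
ee_pos: [0.5746, 0.2754, 0.1055]
tcp_rot: [179.4, 0.6, -167.8]
wrist_force: [-6.9, 28.3, 2.9]
opening: 0.0149
TQ [ 5.465  1.48  -0.122] F [-6.9 28.3  2.9] [ 179.4    0.6 -167.8] [0.5746 0.2754 0.1055] q [25. 16.  8. 82.  1. 13.] op 0.0149 t 20.73
time: 20.98
ee_pos: [0.5746, 0.2753, 0.1055]
tcp_rot: [179.2, 0.6, -167.7]
wrist_force: [-9.2, 38.0, 2.9]
opening: 0.0146
TQ [ 7.139  1.869 -0.141] F [-9.2 38.   2.9] [ 179.2    0.6 -167.7] [0.5746 0.2753 0.1055] q [25. 16.  8. 82.  1. 13.] op 0.0146 t 20.98
```

Clamped (38 N, handle at y≈0.106). Release, rise, go to the cap.

```bash
python3 -m inch '[[0,0.002,0,0,0,0,0.45],[0,0.002,0,0,0,0,0.45],[0,0.002,0,0,0,0,0.45],[0,0.002,0,0,0,0,0.45],[0,0,-0.04,0,0,0,0.45],[0,0,-0.08,0,0,0,0],[0,0,-0.12,0,0,0,0],[0,0,-0.15,0,0,0,0],[0,0,-0.15,0,0,0,0]]'
python3 go.py 0.5944 0.1717 0.25 192
```

```text
time: 21.73
ee_pos: [0.576, 0.2668, 0.2607]
tcp_rot: [179.9, 0.9, -168.1]
wrist_force: [0.1, 0.8, 1.2]
opening: 0.0856
[ 0.0018 -0.0969  0.0106] [ 0.0014  0.0165 -0.0013] q [25. 17. 27. 99. -0. 13.]
```

```bash
python3 -m inch '[[0.002,-0.04,0,0,0.016,0,0],[0.002,-0.08,0,0,0.016,0,0],[0.002,-0.097,0,0,0.016,0,0],[0.002,-0.097,0,0,0.016,0,0]]'
python3 - <<'E'
from jars import *
im,d,P=shot("wrist","w6.png"); f=dict(im=im,d=d,K=P[0],R=P[1],t=P[2]); jars(f,ztop=.18,zb=.068,xr=(.5,.72),yr=(.1,.25))
E
python3 go.py 0.5944 0.1717 0.151 192
```

```text
time: 22.07
ee_pos: [0.5937, 0.1677, 0.2532]
tcp_rot: [-179.9, -0.5, -168.3]
wrist_force: [0.1, -0.2, 0.3]
opening: 0.0851
px [319. 218.] cap [0.5927 0.1708] r 29.5 z 0.1808 mark deg -74.4 shoulder ((592.4017333984375, 170.7724151611328), (60.772789001464844, 62.51853561401367), 11.696035385131836) 847
[-0.0024  0.002   0.1021] [-0.0007 -0.009  -0.004 ] q [ 16.  16.  25. 100.  -0.   4.]
```

```bash
python3 -m inch '[[-0.001,0.003,0.04,0,-0.009,-0.004,0],[-0.001,0.003,0.07,0,-0.009,-0.004,0],[-0.001,0.003,0.09,0,-0.009,-0.004,0],[-0.001,0.003,0.102,0,-0.009,-0.004,0],[-0.001,0.003,0.102,0,-0.009,-0.004,0],[-0.001,0.003,0.102,0,-0.009,-0.004,1],[-0.001,0.003,0.102,0,-0.009,-0.004,1],[-0.001,0.003,0.102,0,-0.009,-0.004,1],[-0.001,0.003,0.102,0,-0.009,-0.004,1],[-0.001,0.003,0.102,0,-0.009,-0.004,1]]' 110; python3 t.py
python3 -m inch '[[0,0,0,0,0,-0.12,1],[0,0,0,0,0,-0.24,1],[0,0,0,0,0,-0.36,1],[0,0,0,0,0,-0.48,1]]'; python3 t.py
```

```text
time: 22.95
ee_pos: [0.5936, 0.1737, 0.1543]
tcp_rot: [-179.8, 0.3, -167.8]
wrist_force: [-0.0, -7.1, 7.3]
opening: 0.0553
TQ [-1.524  0.07  -0.013] F [-0.  -7.1  7.3] [-179.8    0.3 -167.8] [0.5936 0.1737 0.1543] q [16. 13. 11. 87. -0.  4.] op 0.0553 t 22.95
time: 23.28
ee_pos: [0.5936, 0.1737, 0.1543]
tcp_rot: [-179.8, 0.2, -140.0]
wrist_force: [0.6, -6.5, 7.6]
opening: 0.0553
TQ [-1.302  0.254 -0.06 ] F [ 0.6 -6.5  7.6] [-179.8    0.2 -140. ] [0.5936 0.1737 0.1543] q [ 16.  13.  11.  87.  -0. -24.] op 0.0553 t 23.28
```

```bash
python3 -m inch '[[0,0,0,0,0,-0.12,1],[0,0,0,0,0,-0.24,1],[0,0,0,0,0,-0.36,1],[0,0,0,0,0,-0.48,1],[0,0,0,0,0,-0.6,1],[0,0,0,0,0,-0.72,1],[0,0,0,0,0,-0.84,1],[0,0,0,0,0,-0.96,1],[0,0,0,0,0,-1.06,1],[0,0,0,0,0,-1.1,1],[0,0,0,0,0,-1.1,1]]'; python3 t.py
python3 -m inch '[[0,0,0,0,0,0,0],[0,0,0,0,0,0,0],[0,0,0,0,0,0,0],[0,0,0,0,0,0,0],[0,0,-0.04,0,0,0,0],[0,0,-0.08,0,0,0,0],[0,0,-0.11,0,0,0,0],[0,0,-0.11,0,0,0,0]]'
python3 - <<'E'
from jars import *
im,d,P=shot("wrist","w7.png"); f=dict(im=im,d=d,K=P[0],R=P[1],t=P[2]); jars(f,ztop=.18,zb=.068,xr=(.5,.72),yr=(.1,.25))
E
python3 t.py
```

```text
time: 24.2
ee_pos: [0.5927, 0.1728, 0.1545]
tcp_rot: [-179.9, -0.2, -77.2]
wrist_force: [-2.2, -10.3, 11.6]
opening: 0.0554
TQ [-2.653  1.802 -0.068] F [ -2.2 -10.3  11.6] [-179.9   -0.2  -77.2] [0.5927 0.1728 0.1545] q [ 16.  13.  11.  88.  -0. -86.] op 0.0554 t 24.2
time: 24.87
ee_pos: [0.5934, 0.1753, 0.2682]
tcp_rot: [-179.5, 0.0, -77.2]
wrist_force: [0.3, -0.0, 0.4]
opening: 0.0856
px [315. 206.] cap [0.5947 0.1715] r 29.4 z 0.1808 mark deg 12.7 shoulder ((594.8094482421875, 170.7583770751953), (62.51123809814453, 61.98831558227539), 11.31704044342041) 771
TQ [-0.036 -0.039 -0.018] F [ 0.4  0.9 -0.3] [-179.6    0.   -77.2] [0.5933 0.1753 0.2649] q [ 16.  16.  26. 100.  -0. -86.] op 0.0854 t 24.92
```

View pics/w7.png

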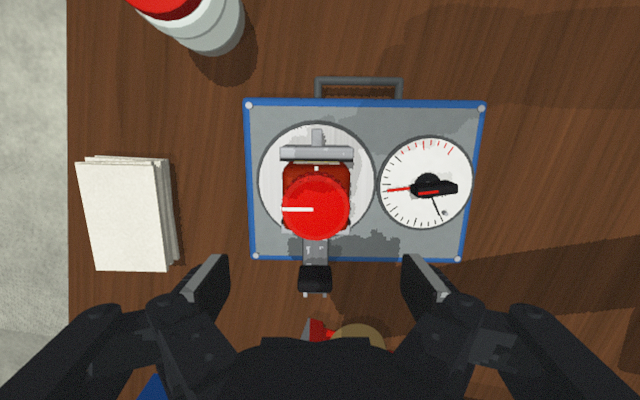

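The cap mark (285,209) is about 89° from the shoulder mark (316,168), and the red pointer has risen. Now opening the jaw.

```bash
python3 go.py 0.5735 0.2755 0.255 192
python3 -m inch '[[0,0,0,0,0,0.12,0.0],[0,0,0,0,0,0.24,0],[0,0,0,0,0,0.36,0],[0,0,0,0,0,0.48,0],[0,0,0,0,0,0.6,0],[0,0,0,0,0,0.72,0],[0,0,0,0,0,0.84,0.45],[0,0,0,0,0,0.96,0.45],[0,0,0,0,0,1.08,0.45],[0,0,0,0,0,1.2,0.45],[0,0,0,0,0,1.4,0.45],[0,0,0,0,0,1.58,0.45]]'
python3 go.py 0.5735 0.2755 0.24 192
```

```text
[-0.1022 -0.0027  0.01  ] [-0.0048  0.0049  1.584 ] q [ 16.  16.  26. 100.  -0. -86.]
time: 25.92
ee_pos: [0.5921, 0.1748, 0.2596]
tcp_rot: [-180.0, -0.1, -160.7]
wrist_force: [-0.0, -0.9, -0.6]
opening: 0.0468
[-0.0158  0.1012  0.0196] [-0.0004 -0.0018  0.1278] q [ 16.  16.  25. 100.  -0.  -3.]
```

```bash
python3 -m inch '[[-0.016,0.035,0,0,0,0.1,0.45],[-0.016,0.07,0,0,0,0.128,0.45],[-0.016,0.101,0,0,0,0.128,0.45],[-0.016,0.101,0.03,0,0,0.128,0.45],[-0.016,0.101,0.07,0,0,0.128,0.45],[-0.016,0.101,0.1,0,0,0.128,0.45],[-0.016,0.101,0.1,0,0,0.128,0.45]]'
python3 go.py 0.5735 0.2755 0.1 192
```

```text
time: 26.5
ee_pos: [0.5702, 0.2742, 0.1524]
tcp_rot: [-179.8, -0.7, -167.6]
wrist_force: [-0.5, -0.5, -1.2]
opening: 0.0467
[-0.0041  0.0007  0.0523] [-0.0032 -0.0116  0.0065] q [26. 16. 14. 89. -0. 13.]
```

```bash
python3 -m inch '[[-0.003,0.001,0.025,0,-0.011,0.006,0.45],[-0.003,0.001,0.052,0,-0.011,0.006,0.45],[-0.003,0.001,0.052,0,-0.011,0.006,0.45],[-0.003,0.001,0.052,0,-0.011,0.006,1],[-0.003,0.001,0.052,0,-0.011,0.006,1],[-0.003,0.001,0.052,0,-0.011,0.006,1],[-0.003,0.001,0.052,0,-0.011,0.006,1]]' 60; python3 t.py
python3 -m inch '[[0,0.005,0,0,0,0,1],[0,0.012,0,0,0,0,1],[0,0.019,0,0,0,0,1],[0,0.026,0,0,0,0,1],[0,0.033,0,0,0,0,1],[0,0.038,0,0,0,0,1],[0,0.041,0,0,0,0,1],[0,0.042,0,0,0,0,1],[0,0.042,0,0,0,0,1]]'; python3 t.py
```

```text
time: 27.08
ee_pos: [0.5772, 0.2771, 0.1117]
tcp_rot: [180.0, 0.8, -168.0]
wrist_force: [-0.5, -0.3, 7.0]
opening: 0.0147
TQ [-0.063  0.055  0.042] F [-0.5 -0.3  7. ] [ 180.     0.8 -168. ] [0.5772 0.2771 0.1117] q [26. 16.  9. 83. -0. 14.] op 0.0147 t 27.08
time: 27.83
ee_pos: [0.569, 0.3155, 0.1116]
tcp_rot: [-179.7, 0.8, -168.1]
wrist_force: [1.8, -14.0, 8.6]
opening: 0.0143
TQ [-2.849 -0.522 -0.047] F [  1.8 -14.    8.6] [-179.7    0.8 -168.1] [0.569  0.3155 0.1116] q [29. 17. 11. 83. -1. 17.] op 0.0143 t 27.83
```

```bash
python3 -m inch '[[0,0,0,0,0,0,0.45],[0,0,0,0,0,0,0.45],[0,0,0,0,0,0,0.45],[0,0,0,0,0,0,0.45],[0,0,-0.04,0,0,0,0.45],[0,0,-0.08,0,0,0,0],[0,0,-0.12,0,0,0,0],[0,0,-0.14,0,0,0,0],[0,0,-0.14,0,0,0,0]]';python3 t.py
python3 go.py 0.594 0.1712 0.255 192
```

```text
time: 28.58
ee_pos: [0.5668, 0.3184, 0.2552]
tcp_rot: [179.9, 1.1, -168.0]
wrist_force: [-0.1, 0.3, 0.9]
opening: 0.0855
TQ [0.006 0.008 0.008] F [-0.1  0.3  0.9] [ 179.9    1.1 -168. ] [0.5668 0.3184 0.2552] q [29. 19. 29. 99. -0. 17.] op 0.0855 t 28.58
[ 0.004  -0.1496 -0.0002] [0.0022 0.0188 0.0001] q [29. 19. 29. 99. -0. 17.]
```

```bash
python3 -m inch '[[0.004,-0.04,0,0.002,0.019,0,0],[0.004,-0.08,0,0.002,0.019,0,0],[0.004,-0.12,0,0.002,0.019,0,0],[0.004,-0.15,0,0.002,0.019,0,0],[0.004,-0.15,0,0.002,0.019,0,0]]'
python3 - <<'E'
from jars import *
im,d,P=shot("wrist","w8.png"); f=dict(im=im,d=d,K=P[0],R=P[1],t=P[2]); jars(f,ztop=.18,zb=.068,xr=(.5,.72),yr=(.1,.25))
E
python3 go.py 0.594 0.1712 0.151 192
```

```text
time: 29.0
ee_pos: [0.5939, 0.1653, 0.2486]
tcp_rot: [-179.8, -0.5, -168.2]
wrist_force: [0.8, 0.1, -0.1]
opening: 0.0856
px [323. 221.] cap [0.5933 0.1714] r 29.2 z 0.1808 mark deg 9.9 shoulder ((593.2109985351562, 170.87762451171875), (61.14566421508789, 63.10000991821289), 11.897189140319824) 883
[-0.0021  0.0038  0.0975] [-0.0027 -0.0086 -0.0037] q [16. 16. 24. 99. -0.  4.]
```

```bash
python3 -m inch '[[-0.002,0.004,0.04,-0.002,-0.009,-0.004,0],[-0.002,0.004,0.07,-0.002,-0.009,-0.004,0],[-0.002,0.004,0.09,-0.002,-0.009,-0.004,0],[-0.002,0.004,0.0975,-0.002,-0.009,-0.004,0],[-0.002,0.004,0.0975,-0.002,-0.009,-0.004,0],[-0.002,0.004,0.0975,-0.002,-0.009,-0.004,1],[-0.002,0.004,0.0975,-0.002,-0.009,-0.004,1],[-0.002,0.004,0.0975,-0.002,-0.009,-0.004,1],[-0.002,0.004,0.0975,-0.002,-0.009,-0.004,1],[-0.002,0.004,0.0975,-0.002,-0.009,-0.004,1]]' 90; python3 t.py
python3 -m inch '[[0,0,-0.02,0,0,0,1],[0,0,-0.05,0,0,0,1],[0,0,-0.08,0,0,0,1],[0,0,-0.11,0,0,0,1],[0,0,-0.11,0,0,0,1]]';python3 t.py
python3 go.py 0.5315 -0.342 0.26 176.4
```

```text
time: 29.88
ee_pos: [0.5944, 0.1741, 0.154]
tcp_rot: [-180.0, 0.3, -167.8]
wrist_force: [-0.6, -1.4, 6.3]
opening: 0.0556
TQ [-0.095  0.173  0.003] F [-0.6 -1.4  6.3] [-180.     0.3 -167.8] [0.5944 0.1741 0.154 ] q [16. 13. 11. 87. -0.  4.] op 0.0556 t 29.88
time: 30.3
ee_pos: [0.5945, 0.1743, 0.2685]
tcp_rot: [180.0, 0.6, -167.8]
wrist_force: [0.9, 1.1, -2.3]
opening: 0.0556
TQ [ 0.007 -0.079 -0.015] F [ 0.9  1.1 -2.3] [ 180.     0.6 -167.8] [0.5945 0.1743 0.2685] q [ 16.  16.  26. 100.  -0.   4.] op 0.0556 t 30.3
[ 0.1709 -0.4913  0.0068] [0.0015 0.0097 0.2761] q [ 16.  16.  26. 100.  -0.   4.]
```

```bash
python3 -m inch '[[0.171,-0.491,0.007,0,0.01,0.276,1],[0.171,-0.491,0.007,0,0.01,0.276,1],[0.171,-0.491,0.007,0,0.01,0.276,1],[0.171,-0.491,0.007,0,0.01,0.276,1],[0.171,-0.491,0.007,0,0.01,0.276,1],[0.171,-0.491,0.007,0,0.01,0.276,1],[0.171,-0.491,0.007,0,0.01,0.276,1],[0.171,-0.491,0.007,0,0.01,0.276,1],[0.171,-0.491,0.007,0,0.01,0.276,1],[0.171,-0.491,0.007,0,0.01,0.276,1],[0.171,-0.491,0.007,0,0.01,0.276,1],[0.171,-0.491,0.007,0,0.01,0.276,1]]';python3 t.py
python3 go.py 0.5315 -0.342 0.26 176.4
```

```text
time: 31.3
ee_pos: [0.5319, -0.3243, 0.2543]
tcp_rot: [-179.9, -0.5, 176.4]
wrist_force: [1.9, 0.8, -4.0]
opening: 0.0555
TQ [ 0.065 -0.126  0.004] F [ 1.9  0.8 -4. ] [-179.9   -0.5  176.4] [ 0.5319 -0.3243  0.2543] q [-31.  17.  26. 100.  -0. -28.] op 0.0555 t 31.3
[-0.0006 -0.0177 -0.0056] [-0.0015 -0.009  -0.    ] q [-31.  17.  26. 100.  -0. -28.]
```

```bash
python3 -m inch '[[0,-0.0175,0,0,-0.009,0,1],[0,-0.0175,0.03,0,-0.009,0,1],[0,-0.0175,0.06,0,-0.009,0,1],[0,-0.0175,0.09,0,-0.009,0,1],[0,-0.0175,0.12,0,-0.009,0,1],[0,-0.0175,0.14,0,-0.009,0,1],[0,-0.0175,0.15,0,-0.009,0,1],[0,-0.0175,0.15,0,-0.009,0,1],[0,-0.0175,0.15,0,-0.009,0,1]]';python3 t.py
```

```text
time: 32.05
ee_pos: [0.5302, -0.3399, 0.1052]
tcp_rot: [-179.9, 0.0, 176.4]
wrist_force: [0.7, -0.1, -4.2]
opening: 0.0557
TQ [ 0.045 -0.024 -0.004] F [ 0.7 -0.1 -4.2] [-179.9    0.   176.4] [ 0.5302 -0.3399  0.1052] q [-33.  15.   8.  83.  -0. -29.] op 0.0557 t 32.05
```

```bash
python3 -m inch '[[0,0,0.005,0,0,0,1],[0,0,0.009,0,0,0,1],[0,0,0.012,0,0,0,1],[0,0,0.014,0,0,0,1],[0,0,0.015,0,0,0,1],[0,0,0.015,0,0,0,1]]';python3 t.py
```

```text
time: 32.55
ee_pos: [0.5305, -0.3402, 0.0912]
tcp_rot: [-179.9, 0.1, 176.4]
wrist_force: [-1.4, -0.1, 3.2]
opening: 0.0557
TQ [0.304 0.319 0.001] F [-1.4 -0.1  3.2] [-1.799e+02  1.000e-01  1.764e+02] [ 0.5305 -0.3402  0.0912] q [-33.  15.   6.  81.  -0. -29.] op 0.0557 t 32.55
```

```bash
python3 -m inch '[[0,0,0,0,0,0,0],[0,0,0,0,0,0,0],[0,0,0,0,0,0,0],[0,0,0,0,0,0,0],[0,0,0,0,0,0,0],[0,0,-0.04,0,0,0,0],[0,0,-0.08,0,0,0,0],[0,0,-0.12,0,0,0,0],[0,0,-0.16,0,0,0,0],[0,0,-0.19,0,0,0,0],[0,0,-0.19,0,0,0,0]]';python3 go.py 0.62 -0.15 0.3 180
```

```text
time: 33.47
ee_pos: [0.531, -0.3402, 0.2872]
tcp_rot: [-179.6, 0.5, 176.4]
wrist_force: [0.2, 0.2, 1.0]
opening: 0.0855
[-0.077   0.1953 -0.0134] [-0.0066  0.0083 -0.0628] q [-33.  18.  32. 103.  -0. -29.]
```

```bash
python3 -m inch '[[-0.077,0.195,-0.013,-0.006,0.008,-0.06,0],[-0.077,0.195,-0.013,-0.006,0.008,-0.06,0],[-0.077,0.195,-0.013,-0.006,0.008,-0.06,0],[-0.077,0.195,-0.013,-0.006,0.008,-0.06,0],[-0.077,0.195,-0.013,-0.006,0.008,-0.06,0],[-0.077,0.195,-0.013,-0.006,0.008,-0.06,0],[-0.077,0.195,-0.013,-0.006,0.008,-0.06,0]]'
python3 - <<'E'
from jars import *
im,d,P=shot("wrist","w9.png"); f=dict(im=im,d=d,K=P[0],R=P[1],t=P[2]); jars(f,yr=(-.45,.1)); jars(f,ztop=.117,zb=.005,yr=(-.45,-.2))
E
python3 t.py
```

```text
time: 34.05
ee_pos: [0.6201, -0.1475, 0.292]
tcp_rot: [179.7, -0.5, -179.9]
wrist_force: [0.0, 0.0, -0.1]
opening: 0.0852
px [148. 109.] cap [ 0.5289 -0.3423] r 29.4 z 0.1148 mark deg -5.2 shoulder ((528.872314453125, -340.13995361328125), (59.755096435546875, 63.78516387939453), 85.57861328125) 760
px [314. 227.] cap [ 0.6637 -0.1469] r 29.3 z 0.1127 mark deg -7.2 shoulder ((662.6748657226562, -146.77468872070312), (61.70212936401367, 61.01941680908203), 81.19365692138672) 455
px [129. 108.] cap [ 0.5289 -0.3425] r 29.4 z 0.1176 mark deg -4.7 shoulder ((528.824951171875, -340.42529296875), (59.00873565673828, 62.247501373291016), 85.41531372070312) 718
TQ [-0.058  0.008  0.081] F [ 0.7 -0.1 -0.2] [179.7  -0.5 180. ] [ 0.6195 -0.149   0.2921] q [-14.  21.  36. 105.   0. -14.] op 0.0855 t 34.1
```

View pics/w9.png

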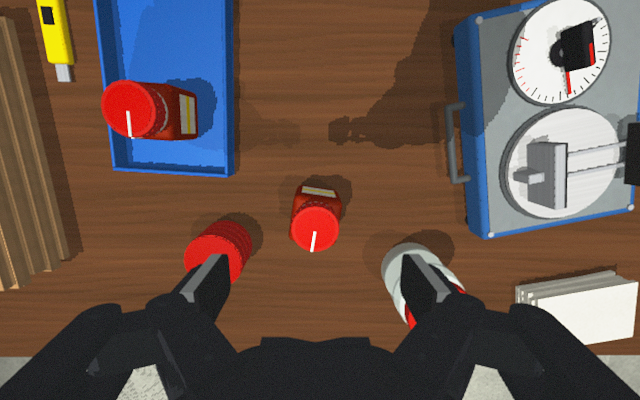

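Jar 1 stands upright in the tray (cap at 130,108) and jar 2 is undisturbed at (314,227). Picking up jar 2.

```bash
python3 go.py 0.663 -0.1469 0.084 180; python3 -m inch '[[-0.04,0,0.02,0.004,-0.009,0,0],[-0.043,0.002,0.06,0.004,-0.009,0,0],[-0.043,0.002,0.1,0.004,-0.009,0,0],[-0.043,0.002,0.13,0.004,-0.009,0,0],[-0.043,0.002,0.15,0.004,-0.009,0,0],[-0.043,0.002,0.15,0.004,-0.009,0,0]]'; python3 go.py 0.663 -0.1469 0.084 180
```

```text
[-0.0452  0.0013  0.2077] [ 0.0044 -0.0083 -0.0008] q [-14.  21.  36. 105.   0. -14.]
time: 34.6
ee_pos: [0.6583, -0.1485, 0.1363]
tcp_rot: [179.9, -0.4, 179.7]
wrist_force: [-1.1, 0.0, -0.3]
opening: 0.0856
[-0.005   0.0016  0.0523] [ 0.0021 -0.0068 -0.0048] q [-13.  22.  20.  88.   0. -12.]
```

```bash
python3 -m inch '[[-0.004,0.001,0.02,0.002,-0.006,-0.004,0],[-0.004,0.001,0.04,0.002,-0.006,-0.004,0],[-0.004,0.001,0.052,0.002,-0.006,-0.004,0],[-0.004,0.001,0.052,0.002,-0.006,-0.004,0],[-0.004,0.001,0.052,0.002,-0.006,-0.004,1],[-0.004,0.001,0.052,0.002,-0.006,-0.004,1],[-0.004,0.001,0.052,0.002,-0.006,-0.004,1],[-0.004,0.001,0.052,0.002,-0.006,-0.004,1],[-0.004,0.001,0.052,0.002,-0.006,-0.004,1],[-0.004,0.001,0.052,0.002,-0.006,-0.004,1]]' 90; python3 t.py
python3 -m inch '[[0,0,-0.02,0,0,0,1],[0,0,-0.05,0,0,0,1],[0,0,-0.08,0,0,0,1],[0,0,-0.11,0,0,0,1],[0,0,-0.14,0,0,0,1],[0,0,-0.155,0,0,0,1],[0,0,-0.155,0,0,0,1]]' ;python3 t.py
python3 go.py 0.5935 0.1745 0.24 200.6
```

```text
time: 35.43
ee_pos: [0.6663, -0.1467, 0.0929]
tcp_rot: [-179.9, 0.6, -179.9]
wrist_force: [-0.4, -0.8, 6.3]
opening: 0.0548
TQ [-0.132 -0.019 -0.067] F [-0.4 -0.8  6.3] [-179.9    0.6 -179.9] [ 0.6663 -0.1467  0.0929] q [-12.  22.  15.  82.  -0. -12.] op 0.0548 t 35.43
time: 36.02
ee_pos: [0.6649, -0.1462, 0.25]
tcp_rot: [-179.8, 0.8, -179.9]
wrist_force: [0.2, 0.1, -4.5]
opening: 0.0551
TQ [-0.066 -0.119 -0.03 ] F [ 0.2  0.1 -4.5] [-179.8    0.8 -179.9] [ 0.6649 -0.1462  0.25  ] q [-12.  24.  36. 100.   0. -12.] op 0.0551 t 36.02
[0.0711 0.3208 0.0081] [-0.0053  0.0128 -0.3582] q [-12.  24.  36. 100.   0. -12.]
```

```bash
python3 -m inch '[[0.071,0.321,0.008,-0.005,0.013,-0.358,1],[0.071,0.321,0.008,-0.005,0.013,-0.358,1],[0.071,0.321,0.008,-0.005,0.013,-0.358,1],[0.071,0.321,0.008,-0.005,0.013,-0.358,1],[0.071,0.321,0.008,-0.005,0.013,-0.358,1],[0.071,0.321,0.008,-0.005,0.013,-0.358,1],[0.071,0.321,0.008,-0.005,0.013,-0.358,1],[0.071,0.321,0.008,-0.005,0.013,-0.358,1],[0.071,0.321,0.008,-0.005,0.013,-0.358,1],[0.071,0.321,0.008,-0.005,0.013,-0.358,1],[0.071,0.321,0.008,-0.005,0.013,-0.358,1]]' ;python3 t.py
python3 go.py 0.5935 0.1745 0.161 200.6
python3 - <<'E'
from h import *
im,d,P=shot("side"); c=cv2.resize(im[190:320,230:380],None,fx=4,fy=4); cv2.imwrite("pics/s10.png",c[...,::-1])
E
```

```text
time: 36.93
ee_pos: [0.5923, 0.1749, 0.2349]
tcp_rot: [179.8, -0.4, -159.4]
wrist_force: [0.0, -0.7, -5.6]
opening: 0.0551
TQ [-0.047 -0.022 -0.007] F [ 0.  -0.7 -5.6] [ 179.8   -0.4 -159.4] [0.5923 0.1749 0.2349] q [16. 15. 22. 97.  0. -4.] op 0.0551 t 36.93
[-0.0015 -0.001   0.0739] [ 0.0031 -0.0074  0.0005] q [16. 15. 22. 97.  0. -4.]
```

View pics/s10.png

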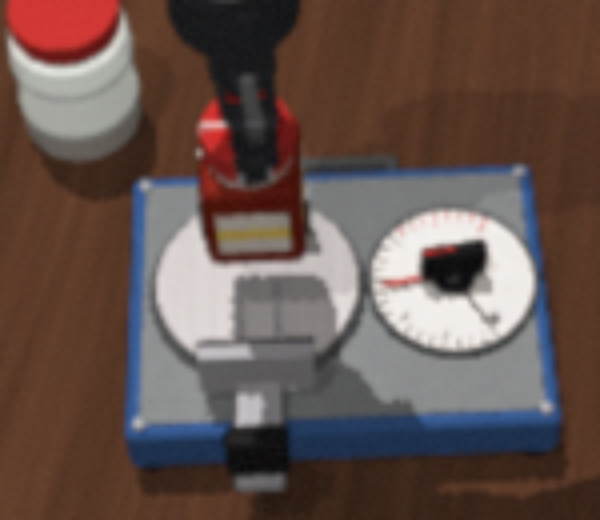

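Jar 2 is upright and square over the nest. The pointer is at (385,283) and keeps its reading. Lowering.

```bash
python3 -m inch '[[-0.001,-0.001,0.02,0.003,-0.007,0,1],[-0.0015,-0.001,0.04,0.003,-0.007,0,1],[-0.0015,-0.001,0.05,0.003,-0.007,0,1],[-0.0015,-0.001,0.06,0.003,-0.007,0,1],[-0.0015,-0.001,0.067,0.003,-0.007,0,1],[-0.0015,-0.001,0.07,0.003,-0.007,0,1],[-0.0015,-0.001,0.072,0.003,-0.007,0,1],[-0.0015,-0.001,0.072,0.003,-0.007,0,1]]' ;python3 t.py
python3 -m inch '[[0,0,0.001,0,0,0,1],[0,0,0.002,0,0,0,1],[0,0,0.003,0,0,0,1],[0,0,0.003,0,0,0,1]]' ;python3 t.py
```

```text
time: 37.65
ee_pos: [0.5941, 0.1744, 0.1643]
tcp_rot: [180.0, 0.1, -159.4]
wrist_force: [-0.1, 0.1, -4.6]
opening: 0.0546
TQ [ 0.007 -0.01  -0.028] F [-0.1  0.1 -4.6] [ 1.800e+02  1.000e-01 -1.594e+02] [0.5941 0.1744 0.1643] q [16. 14. 12. 89.  0. -4.] op 0.0546 t 37.65
time: 37.98
ee_pos: [0.594, 0.1746, 0.1613]
tcp_rot: [180.0, 0.1, -159.4]
wrist_force: [0.7, -0.6, -3.2]
opening: 0.0549
TQ [-0.002 -0.025  0.001] F [ 0.7 -0.6 -3.2] [ 1.800e+02  1.000e-01 -1.594e+02] [0.594  0.1746 0.1613] q [16. 14. 12. 88.  0. -4.] op 0.0549 t 37.98
```

```bash
python3 -m inch '[[0,0,0.001,0,0,0,1],[0,0,0.002,0,0,0,1],[0,0,0.002,0,0,0,1]]' ;python3 t.py
python3 -m inch '[[0,0,0,0,0,0,0],[0,0,0,0,0,0,0],[0,0,0,0,0,0,0],[0,0,0,0,0,0,0],[0,0,0,0,0,0,0],[0,0,-0.03,0,0,0,0],[0,0,-0.07,0,0,0,0],[0,0,-0.1,0,0,0,0],[0,0,-0.1,0,0,0,0]]' ;python3 t.py
python3 go.py 0.564 0.3145 0.26 192
```

```text
time: 38.23
ee_pos: [0.5942, 0.1747, 0.1611]
tcp_rot: [180.0, 0.2, -159.4]
wrist_force: [-3.6, -0.6, 6.5]
opening: 0.0547
TQ [-0.196  0.576 -0.013] F [-3.6 -0.6  6.5] [ 180.     0.2 -159.4] [0.5942 0.1747 0.1611] q [16. 14. 12. 88.  0. -4.] op 0.0547 t 38.23
time: 38.98
ee_pos: [0.595, 0.1748, 0.2661]
tcp_rot: [-180.0, 0.6, -159.4]
wrist_force: [1.7, -0.6, 0.9]
opening: 0.0852
TQ [-0.005 -0.077 -0.01 ] F [ 1.7 -0.6  0.9] [-180.     0.6 -159.4] [0.595  0.1748 0.2661] q [ 16.  16.  26. 100.   0.  -4.] op 0.0852 t 38.98
[-0.0201  0.1417  0.0062] [0.0005 0.0101 0.1498] q [ 16.  16.  26. 100.   0.  -4.]
```

```bash
python3 -m inch '[[-0.02,0.04,0,0,0.01,0.1,0.45],[-0.02,0.08,0,0,0.01,0.15,0.45],[-0.02,0.12,0,0,0.01,0.15,0.45],[-0.02,0.142,0,0,0.01,0.15,0.45],[-0.02,0.142,0.03,0,0.01,0.15,0.45],[-0.02,0.142,0.07,0,0.01,0.15,0.45],[-0.02,0.142,0.1,0,0.01,0.15,0.45],[-0.02,0.142,0.1,0,0.01,0.15,0.45],[-0.02,0.142,0.1,0,0.01,0.15,0.45]]' ;python3 t.py
python3 go.py 0.564 0.3145 0.098 192
```

```text
time: 39.73
ee_pos: [0.5619, 0.3141, 0.1582]
tcp_rot: [-179.9, -0.7, -168.0]
wrist_force: [0.3, -0.9, 1.1]
opening: 0.0469
TQ [-0.037 -0.014 -0.005] F [ 0.3 -0.9  1.1] [-179.9   -0.7 -168. ] [0.5619 0.3141 0.1582] q [29. 18. 17. 90.  0. 17.] op 0.0469 t 39.73
[-0.0028  0.0001  0.0602] [-0.0011 -0.0118 -0.0002] q [29. 18. 17. 90.  0. 17.]
```

```bash
python3 -m inch '[[-0.002,0,0.02,0,-0.012,0,0.45],[-0.002,0,0.04,0,-0.012,0,0.45],[-0.002,0,0.06,0,-0.012,0,0.45],[-0.002,0,0.06,0,-0.012,0,0.45],[-0.002,0,0.06,0,-0.012,0,1],[-0.002,0,0.06,0,-0.012,0,1],[-0.002,0,0.06,0,-0.012,0,1],[-0.002,0,0.06,0,-0.012,0,1]]' 60;python3 t.py
python3 -m inch '[[0,-0.005,0,0,0,0,1],[0,-0.01,0,0,0,0,1],[0,-0.015,0,0,0,0,1],[0,-0.02,0,0,0,0,1],[0,-0.025,0,0,0,0,1],[0,-0.03,0,0,0,0,1],[0,-0.035,0,0,0,0,1],[0,-0.04,0,0,0,0,1],[0,-0.042,0,0,0,0,1],[0,-0.042,0,0,0,0,1]]'; python3 t.py
```

```text
time: 40.4
ee_pos: [0.5657, 0.3147, 0.1024]
tcp_rot: [-180.0, 0.4, -168.1]
wrist_force: [1.1, -3.6, 6.8]
opening: 0.015
TQ [-0.747 -0.118 -0.038] F [ 1.1 -3.6  6.8] [-180.     0.4 -168.1] [0.5657 0.3147 0.1024] q [29. 17. 10. 82. -0. 17.] op 0.015 t 40.4
time: 41.23
ee_pos: [0.5736, 0.2768, 0.1025]
tcp_rot: [179.7, 0.4, -167.9]
wrist_force: [-3.4, 12.2, 4.8]
opening: 0.0146
TQ [ 2.362  0.681 -0.102] F [-3.4 12.2  4.8] [ 179.7    0.4 -167.9] [0.5736 0.2768 0.1025] q [26. 16.  8. 82.  0. 14.] op 0.0146 t 41.23
```

```bash
python3 -m inch '[[0,-0.001,0,0,0,0,1],[0,-0.002,0,0,0,0,1],[0,-0.003,0,0,0,0,1],[0,-0.0035,0,0,0,0,1],[0,-0.0035,0,0,0,0,1]]'; python3 t.py
python3 -m inch '[[0,-0.001,0,0,0,0,1],[0,-0.002,0,0,0,0,1],[0,-0.002,0,0,0,0,1]]'; python3 t.py
```

```text
time: 41.65
ee_pos: [0.5738, 0.2753, 0.1025]
tcp_rot: [179.5, 0.4, -167.8]
wrist_force: [-5.8, 21.8, 4.5]
opening: 0.0153
TQ [ 4.044  1.09  -0.08 ] F [-5.8 21.8  4.5] [ 179.5    0.4 -167.8] [0.5738 0.2753 0.1025] q [25. 16.  8. 82.  0. 13.] op 0.0153 t 41.65
time: 41.9
ee_pos: [0.5737, 0.2752, 0.1026]
tcp_rot: [179.3, 0.4, -167.7]
wrist_force: [-7.9, 31.2, 3.6]
opening: 0.0148
TQ [ 5.797  1.496 -0.13 ] F [-7.9 31.2  3.6] [ 179.3    0.4 -167.7] [0.5737 0.2752 0.1026] q [25. 16.  8. 82.  1. 13.] op 0.0148 t 41.9
```

Clamped. Release, then go over the cap.

```bash
python3 -m inch '[[0,0.002,0,0,0,0,0.45],[0,0.002,0,0,0,0,0.45],[0,0.002,0,0,0,0,0.45],[0,0.002,0,0,0,0,0.45],[0,0,-0.04,0,0,0,0.45],[0,0,-0.08,0,0,0,0],[0,0,-0.12,0,0,0,0],[0,0,-0.155,0,0,0,0],[0,-0.03,-0.155,0,0,0,0],[0.001,-0.07,-0.155,0,0,0,0],[0.001,-0.099,-0.155,0,0.01,0,0],[0.001,-0.099,-0.155,0,0.01,0,0]]'
python3 - <<'E'
from jars import *
im,d,P=shot("wrist","w11.png"); f=dict(im=im,d=d,K=P[0],R=P[1],t=P[2]); jars(f,ztop=.18,zb=.068,xr=(.5,.72),yr=(.1,.25))
E
python3 t.py;python3 go.py 0.5933 0.1715 0.151 192
```

```text
time: 42.9
ee_pos: [0.5942, 0.1662, 0.2548]
tcp_rot: [-179.9, -0.4, -168.3]
wrist_force: [0.0, 1.5, -0.5]
opening: 0.0853
px [321. 218.] cap [0.594  0.1711] r 29.9 z 0.1808 mark deg 9.2 shoulder ((592.2107543945312, 170.89486694335938), (60.94525909423828, 62.49604415893555), 12.583904266357422) 838
TQ [0.014 0.039 0.042] F [ 0.3 -0.4 -0. ] [-180.    -0.4 -168.3] [0.5939 0.1682 0.2546] q [ 16.  16.  25. 100.  -0.   4.] op 0.0852 t 42.95
[-0.0008  0.0035  0.1036] [-0.0006 -0.0065 -0.0045] q [ 16.  16.  25. 100.  -0.   4.]
```

```bash
python3 -m inch '[[-0.001,0.003,0.04,0,-0.007,-0.004,0],[-0.001,0.003,0.07,0,-0.007,-0.004,0],[-0.001,0.003,0.09,0,-0.007,-0.004,0],[-0.001,0.003,0.103,0,-0.007,-0.004,0],[-0.001,0.003,0.103,0,-0.007,-0.004,0],[-0.001,0.003,0.103,0,-0.007,-0.004,1],[-0.001,0.003,0.103,0,-0.007,-0.004,1],[-0.001,0.003,0.103,0,-0.007,-0.004,1],[-0.001,0.003,0.103,0,-0.007,-0.004,1],[-0.001,0.003,0.103,0,-0.007,-0.004,1]]' 110; python3 t.py
python3 -m inch '[[0,0,0,0,0,-0.12,1],[0,0,0,0,0,-0.24,1],[0,0,0,0,0,-0.36,1],[0,0,0,0,0,-0.48,1]]'; python3 t.py
```

```text
time: 43.78
ee_pos: [0.594, 0.1734, 0.1541]
tcp_rot: [-179.9, 0.2, -167.8]
wrist_force: [-0.7, -5.3, 6.1]
opening: 0.0554
TQ [-1.362  0.118 -0.061] F [-0.7 -5.3  6.1] [-179.9    0.2 -167.8] [0.594  0.1734 0.1541] q [16. 13. 11. 87. -0.  4.] op 0.0554 t 43.78
time: 44.12
ee_pos: [0.5939, 0.1734, 0.1542]
tcp_rot: [-179.8, 0.2, -140.0]
wrist_force: [0.2, -6.2, 7.0]
opening: 0.055
TQ [-1.106  0.288  0.007] F [ 0.2 -6.2  7. ] [-179.8    0.2 -140. ] [0.5939 0.1734 0.1542] q [ 16.  13.  11.  87.  -0. -24.] op 0.055 t 44.12
```

```bash
python3 -m inch '[[0,0,0,0,0,-0.12,1],[0,0,0,0,0,-0.24,1],[0,0,0,0,0,-0.36,1],[0,0,0,0,0,-0.48,1],[0,0,0,0,0,-0.6,1],[0,0,0,0,0,-0.72,1],[0,0,0,0,0,-0.84,1],[0,0,0,0,0,-0.96,1],[0,0,0,0,0,-1.06,1],[0,0,0,0,0,-1.1,1],[0,0,0,0,0,-1.1,1]]'; python3 t.py
python3 -m inch '[[0,0,0,0,0,0,0],[0,0,0,0,0,0,0],[0,0,0,0,0,0,0],[0,0,0,0,0,0,0],[0,0,-0.04,0,0,0,0],[0,0,-0.08,0,0,0,0],[0,0,-0.11,0,0,0,0],[0,0,-0.11,0,0,0,0]]'
python3 - <<'E'
from jars import *
im,d,P=shot("wrist","w12.png"); f=dict(im=im,d=d,K=P[0],R=P[1],t=P[2]); jars(f,ztop=.18,zb=.068,xr=(.5,.72),yr=(.1,.25))
E
python3 t.py
```

```text
time: 45.03
ee_pos: [0.5931, 0.1726, 0.1543]
tcp_rot: [-179.9, -0.2, -77.2]
wrist_force: [-2.8, -10.2, 10.2]
opening: 0.0556
TQ [-2.34   1.693 -0.048] F [ -2.8 -10.2  10.2] [-179.9   -0.2  -77.2] [0.5931 0.1726 0.1543] q [ 16.  13.  11.  88.  -0. -87.] op 0.0556 t 45.03
time: 45.7
ee_pos: [0.5939, 0.1748, 0.2685]
tcp_rot: [-179.4, 0.0, -77.2]
wrist_force: [-0.2, 0.6, 0.3]
opening: 0.0855
px [315. 207.] cap [0.5947 0.171 ] r 29.2 z 0.1808 mark deg 93.6 shoulder ((595.4295654296875, 170.71908569335938), (62.977359771728516, 61.39756774902344), 12.228790283203125) 771
TQ [0.036 0.033 0.018] F [-0.5 -0.  -0.9] [-179.6    0.   -77.2] [0.5939 0.1747 0.2653] q [ 16.  16.  26. 100.  -0. -86.] op 0.0853 t 45.75
```

View pics/w12.png

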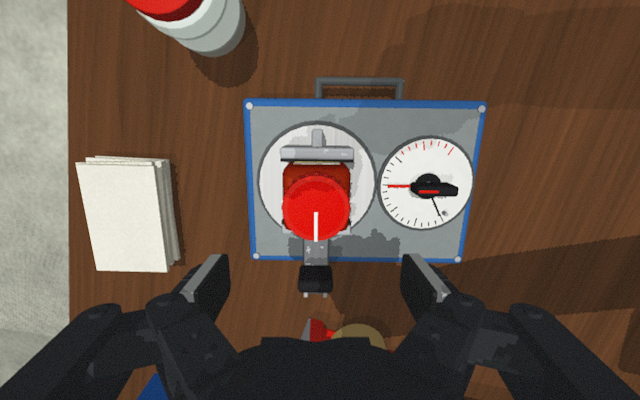

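Cap 2's mark now points to (316,240), about 85–90° from its starting direction. The pointer has a reading at (390,186). Opening the jaw.

```bash
python3 -m inch '[[0,0,0,0,0,0.12,0.0],[0,0,0,0,0,0.24,0],[0,0,0,0,0,0.36,0],[0,0,0,0,0,0.48,0],[0,0,0,0,0,0.6,0],[0,0,0,0,0,0.72,0],[0,0,0,0,0,0.84,0.45],[0,0,0,0,0,0.96,0.45],[0,0,0,0,0,1.08,0.45],[0,0,0,0,0,1.2,0.45],[0,0,0,0,0,1.4,0.45],[0,0,0,0,0,1.58,0.45]]'
python3 go.py 0.5725 0.2755 0.24 192
```

```text
time: 46.75
ee_pos: [0.5926, 0.1743, 0.26]
tcp_rot: [-180.0, -0.1, -160.7]
wrist_force: [0.5, -0.4, -0.0]
opening: 0.0468
[-0.0145  0.1021  0.02  ] [-1.000e-04 -1.200e-03  1.278e-01] q [ 16.  16.  26. 100.  -0.  -3.]
```

```bash
python3 -m inch '[[-0.015,0.035,0,0,0,0.1,0.45],[-0.015,0.07,0,0,0,0.128,0.45],[-0.015,0.102,0,0,0,0.128,0.45],[-0.015,0.102,0.03,0,0,0.128,0.45],[-0.015,0.102,0.07,0,0,0.128,0.45],[-0.015,0.102,0.1,0,0,0.128,0.45],[-0.015,0.102,0.1,0,0,0.128,0.45]]'
python3 go.py 0.5725 0.2755 0.1 192
```

```text
time: 47.33
ee_pos: [0.5695, 0.2744, 0.1528]
tcp_rot: [-179.8, -0.6, -167.6]
wrist_force: [-1.4, -1.5, -1.8]
opening: 0.047
[-0.0037  0.0006  0.0527] [-0.0028 -0.011   0.0065] q [26. 16. 14. 89. -0. 13.]
```

```bash
python3 -m inch '[[-0.003,0.001,0.025,0,-0.011,0.006,0.45],[-0.003,0.001,0.052,0,-0.011,0.006,0.45],[-0.003,0.001,0.052,0,-0.011,0.006,0.45],[-0.003,0.001,0.052,0,-0.011,0.006,1],[-0.003,0.001,0.052,0,-0.011,0.006,1],[-0.003,0.001,0.052,0,-0.011,0.006,1],[-0.003,0.001,0.052,0,-0.011,0.006,1]]' 60; python3 t.py
python3 -m inch '[[0,0.005,0,0,0,0,1],[0,0.012,0,0,0,0,1],[0,0.019,0,0,0,0,1],[0,0.026,0,0,0,0,1],[0,0.033,0,0,0,0,1],[0,0.038,0,0,0,0,1],[0,0.041,0,0,0,0,1],[0,0.043,0,0,0,0,1],[0,0.043,0,0,0,0,1]]'; python3 t.py
```

```text
time: 47.92
ee_pos: [0.5766, 0.2771, 0.1121]
tcp_rot: [180.0, 0.9, -168.0]
wrist_force: [0.6, -1.8, 6.0]
opening: 0.0143
TQ [-0.396  0.033 -0.015] F [ 0.6 -1.8  6. ] [ 180.     0.9 -168. ] [0.5766 0.2771 0.1121] q [26. 16.  9. 83. -0. 14.] op 0.0143 t 47.92
time: 48.67
ee_pos: [0.5684, 0.3155, 0.112]
tcp_rot: [-179.6, 0.9, -168.2]
wrist_force: [4.3, -20.5, 8.3]
opening: 0.0147
TQ [-4.138e+00 -8.270e-01  2.000e-03] F [  4.3 -20.5   8.3] [-179.6    0.9 -168.2] [0.5684 0.3155 0.112 ] q [29. 17. 11. 83. -1. 17.] op 0.0147 t 48.67
```

```bash
python3 -m inch '[[0,0.001,0,0,0,0,1],[0,0.001,0,0,0,0,0.45],[0,0,0,0,0,0,0.45],[0,0,0,0,0,0,0.45],[0,0,-0.04,0,0,0,0.45],[0,0,-0.08,0,0,0,0],[0,0,-0.12,0,0,0,0],[0,0,-0.14,0,0,0,0],[0,-0.04,-0.14,0,0.01,0,0],[0.003,-0.08,-0.14,0.002,0.019,0,0],[0.003,-0.12,-0.14,0.002,0.019,0,0],[0.003,-0.146,-0.14,0.002,0.019,0,0]]'
python3 - <<'E'
from jars import *
im,d,P=shot("wrist","w13.png"); f=dict(im=im,d=d,K=P[0],R=P[1],t=P[2]); jars(f,ztop=.18,zb=.068,xr=(.5,.72),yr=(.1,.25))
E
python3 go.py 0.594 0.1712 0.151 192
```

```text
time: 49.67
ee_pos: [0.5927, 0.1729, 0.2499]
tcp_rot: [-179.9, -0.4, -168.0]
wrist_force: [-0.2, 0.1, -0.3]
opening: 0.0858
px [312. 220.] cap [0.5932 0.1716] r 29.4 z 0.1808 mark deg 98.3 shoulder ((592.6921997070312, 171.09400939941406), (60.465576171875, 62.33296585083008), 11.896024703979492) 850
[-0.0015  0.0017  0.0989] [-0.0034 -0.0067 -0.0032] q [16. 16. 24. 99. -0.  4.]
```

```bash
python3 -m inch '[[-0.002,0.001,0.04,-0.002,-0.007,-0.003,0],[-0.002,0.001,0.07,-0.002,-0.007,-0.003,0],[-0.002,0.001,0.09,-0.002,-0.007,-0.003,0],[-0.002,0.001,0.099,-0.002,-0.007,-0.003,0],[-0.002,0.001,0.099,-0.002,-0.007,-0.003,0],[-0.002,0.001,0.099,-0.002,-0.007,-0.003,1],[-0.002,0.001,0.099,-0.002,-0.007,-0.003,1],[-0.002,0.001,0.099,-0.002,-0.007,-0.003,1],[-0.002,0.001,0.099,-0.002,-0.007,-0.003,1],[-0.002,0.001,0.099,-0.002,-0.007,-0.003,1]]' 90; python3 t.py
python3 -m inch '[[0,0,-0.02,0,0,0,1],[0,0,-0.05,0,0,0,1],[0,0,-0.08,0,0,0,1],[0,0,-0.11,0,0,0,1],[0,0,-0.11,0,0,0,1]]';python3 t.py
python3 go.py 0.4015 -0.335 0.26 176.4
```

```text
time: 50.55
ee_pos: [0.5944, 0.1763, 0.1531]
tcp_rot: [-180.0, 0.2, -167.9]
wrist_force: [0.3, -2.6, 6.9]
opening: 0.0556
TQ [-0.475  0.071  0.013] F [ 0.3 -2.6  6.9] [-180.     0.2 -167.9] [0.5944 0.1763 0.1531] q [17. 14. 11. 87. -0.  4.] op 0.0556 t 50.55
time: 50.97
ee_pos: [0.5945, 0.1768, 0.2675]
tcp_rot: [180.0, 0.5, -167.8]
wrist_force: [1.2, -0.2, -2.8]
opening: 0.0555
TQ [ 0.058 -0.089 -0.039] F [ 1.2 -0.2 -2.8] [ 180.     0.5 -167.8] [0.5945 0.1768 0.2675] q [ 17.  16.  26. 100.   0.   4.] op 0.0555 t 50.97
[ 0.2965 -0.4596  0.0046] [0.0019 0.0082 0.2751] q [ 17.  16.  26. 100.   0.   4.]
```

```bash
python3 -m inch '[[0.296,-0.46,0.005,0,0.008,0.275,1],[0.296,-0.46,0.005,0,0.008,0.275,1],[0.296,-0.46,0.005,0,0.008,0.275,1],[0.296,-0.46,0.005,0,0.008,0.275,1],[0.296,-0.46,0.005,0,0.008,0.275,1],[0.296,-0.46,0.005,0,0.008,0.275,1],[0.296,-0.46,0.005,0,0.008,0.275,1],[0.296,-0.46,0.005,0,0.008,0.275,1],[0.296,-0.46,0.005,0,0.008,0.275,1],[0.296,-0.46,0.005,0,0.008,0.275,1],[0.296,-0.46,0.005,0,0.008,0.275,1],[0.296,-0.46,0.005,0,0.008,0.275,1]]';python3 t.py
python3 go.py 0.4015 -0.335 0.1 176.4
```

```text
time: 51.97
ee_pos: [0.4164, -0.2933, 0.2558]
tcp_rot: [-179.9, -0.5, 176.4]
wrist_force: [1.7, -0.6, -4.9]
opening: 0.0555
TQ [-0.059 -0.128  0.007] F [ 1.7 -0.6 -4.9] [-179.9   -0.5  176.4] [ 0.4164 -0.2933  0.2558] q [-35.   0.   8.  98.  -0. -31.] op 0.0555 t 51.97
[ 0.011  -0.0423  0.156 ] [-0.0015 -0.008   0.0002] q [-35.   0.   8.  98.  -0. -31.]
```

```bash
python3 -m inch '[[0.013,-0.042,0,-0.001,-0.008,0,1],[0.013,-0.042,0,-0.001,-0.008,0,1],[0.013,-0.042,0.03,-0.001,-0.008,0,1],[0.013,-0.042,0.06,-0.001,-0.008,0,1],[0.013,-0.042,0.09,-0.001,-0.008,0,1],[0.012,-0.042,0.12,-0.001,-0.008,0,1],[0.011,-0.042,0.14,-0.001,-0.008,0,1],[0.011,-0.042,0.152,-0.001,-0.008,0,1],[0.011,-0.042,0.152,-0.001,-0.008,0,1],[0.011,-0.042,0.152,-0.001,-0.008,0,1]]';python3 t.py
```

```text
time: 52.8
ee_pos: [0.4026, -0.333, 0.1044]
tcp_rot: [-180.0, -0.0, 176.4]
wrist_force: [0.4, -0.4, -3.7]
opening: 0.0557
TQ [-0.034 -0.079  0.023] F [ 0.4 -0.4 -3.7] [-180.    -0.   176.4] [ 0.4026 -0.333   0.1044] q [-40.   1.  -8.  81.  -0. -36.] op 0.0557 t 52.8
```

```bash
python3 -m inch '[[0,0,0.005,0,0,0,1],[0,0,0.009,0,0,0,1],[0,0,0.012,0,0,0,1],[0,0,0.014,0,0,0,1],[0,0,0.0155,0,0,0,1],[0,0,0.0155,0,0,0,1]]';python3 t.py
```

```text
time: 53.3
ee_pos: [0.403, -0.3335, 0.0902]
tcp_rot: [-179.9, 0.1, 176.4]
wrist_force: [-1.7, 0.6, 4.2]
opening: 0.0558
TQ [0.498 0.415 0.035] F [-1.7  0.6  4.2] [-1.799e+02  1.000e-01  1.764e+02] [ 0.403  -0.3335  0.0902] q [-40.   1. -10.  79.  -0. -36.] op 0.0558 t 53.3
```

```bash
python3 -m inch '[[0,0,0,0,0,0,0],[0,0,0,0,0,0,0],[0,0,0,0,0,0,0],[0,0,0,0,0,0,0],[0,0,0,0,0,0,0],[0,0,-0.04,0,0,0,0],[0,0,-0.08,0,0,0,0],[0,0,-0.11,0,0,0,0],[0,0,-0.14,0,0,0,0],[0,0,-0.14,0,0,0,0]]';python3 go.py 0.4625 0.143 0.22 193
```

```text
time: 54.13
ee_pos: [0.4038, -0.334, 0.2347]
tcp_rot: [-179.7, 0.3, 176.4]
wrist_force: [1.2, -0.2, 0.5]
opening: 0.085
[-0.0286  0.4798  0.0124] [-0.0061  0.0053 -0.2897] q [-40.   1.   6.  95.  -0. -36.]
```

```bash
python3 -m inch '[[-0.029,0.48,0.012,-0.006,0.005,-0.29,0],[-0.029,0.48,0.012,-0.006,0.005,-0.29,0],[-0.029,0.48,0.012,-0.006,0.005,-0.29,0],[-0.029,0.48,0.012,-0.006,0.005,-0.29,0],[-0.029,0.48,0.012,-0.006,0.005,-0.29,0],[-0.029,0.48,0.012,-0.006,0.005,-0.29,0],[-0.029,0.48,0.012,-0.006,0.005,-0.29,0],[-0.029,0.48,0.012,-0.006,0.005,-0.29,0],[-0.029,0.48,0.012,-0.006,0.005,-0.29,0],[-0.029,0.48,0.012,-0.006,0.005,-0.29,0],[-0.029,0.48,0.012,-0.006,0.005,-0.29,0],[-0.029,0.48,0.012,-0.006,0.005,-0.29,0]]'
python3 -m inch '[[0,0,0,0,0,0,0],[0,0,0,0,0,0,0]]'; python3 go.py 0.4625 0.143 0.17 193
python3 - <<'E'
from h import *
im,d,P=shot("wrist","w14.png"); np.savez("w14.npz",im=im,d=d,K=P[0],R=P[1],t=P[2])
hsv=cv2.cvtColor(im,cv2.COLOR_RGB2HSV); X=pts(d,P)
r=((hsv[...,0]<8)|(hsv[...,0]>172))&(hsv[...,1]>140); v,u=np.nonzero(r); q=onplane(np.c_[u,v],.063,P)[:,:2]-[.4625,.143]; n=np.linalg.norm(q,axis=1); g=(n>.03)&(n<.05); a=np.degrees(np.arctan2(q[g,1],q[g,0])); print("red angles hist",np.histogram(a,bins=24,range=(-180,180)))
b=(abs(X[...,0]-.4625)<.035)&(abs(X[...,1]-.143)<.035)&(X[...,2]>.09)&(X[...,2]<.11)
print("bar",cv2.minAreaRect((X[b][:,:2]*1000).astype(np.float32)),b.sum())
E
```

```text
time: 55.13
ee_pos: [0.4615, 0.1479, 0.2158]
tcp_rot: [179.6, -0.3, -166.9]
wrist_force: [0.3, -0.3, 0.2]
opening: 0.0856
time: 55.3
ee_pos: [0.4615, 0.1453, 0.2157]
tcp_rot: [179.6, -0.3, -166.8]
wrist_force: [-0.3, -0.4, 0.3]
opening: 0.0854
[-0.0008 -0.0027  0.0457] [ 0.0062 -0.0056  0.003 ] q [17. -4. -1. 94.  0.  4.]
red angles hist (array([ 0,  0,  0,  0,  0,  0,  0,  0,  1,  1,  0,  0, 37,  9,  0,  0,  0,
        0,  0,  0,  0,  0,  0,  0]), array([-180., -165., -150., -135., -120., -105.,  -90.,  -75.,  -60.,
        -45.,  -30.,  -15.,    0.,   15.,   30.,   45.,   60.,   75.,
         90.,  105.,  120.,  135.,  150.,  165.,  180.]))
bar ((460.863037109375, 143.41799926757812), (44.8780632019043, 11.355112075805664), 12.781560897827148) 586
```

View pics/w14.png

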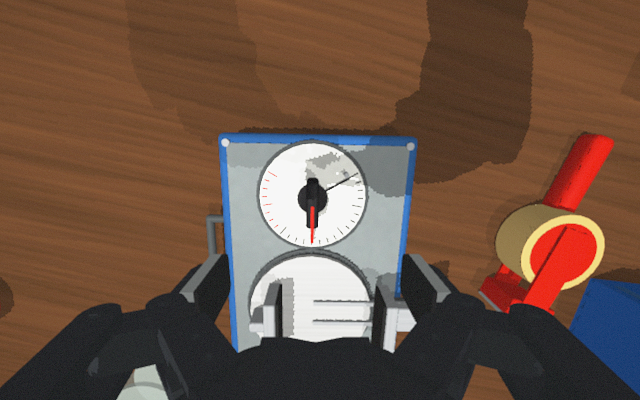

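The bar is aligned with the tool (centre (313,197), pointer at 13°), so about 121° anticlockwise to the stop.

```bash
python3 -m inch '[[0,-0.002,0.03,0.006,-0.006,0,0],[0,-0.002,0.07,0.006,-0.006,0,0],[0,-0.002,0.1,0.006,-0.006,0,0],[0,-0.002,0.12,0.006,-0.006,0,0],[0,-0.002,0.135,0.006,-0.006,0,0],[0,-0.002,0.14,0.006,-0.006,0,0],[0,-0.002,0.14,0.006,-0.006,0,1],[0,-0.002,0.14,0.006,-0.006,0,1],[0,-0.002,0.14,0.006,-0.006,0,1],[0,-0.002,0.14,0.006,-0.006,0,1],[0,-0.002,0.14,0.006,-0.006,0,1],[0,-0.002,0.14,0.006,-0.006,0,1]]' 40; python3 t.py
python3 -m inch '[[0,0,0,0,0,-0.12,1],[0,0,0,0,0,-0.24,1],[0,0,0,0,0,-0.36,1],[0,0,0,0,0,-0.48,1],[0,0,0,0,0,-0.6,1],[0,0,0,0,0,-0.72,1],[0,0,0,0,0,-0.84,1],[0,0,0,0,0,-0.96,1],[0,0,0,0,0,-1.05,1],[0,0,0,0,0,-1.1,1],[0,0,0,0,0,-1.1,1]]'
python3 -m inch '[[0,0,0,0,0,-0.12,1],[0,0,0,0,0,-0.24,1],[0,0,0,0,0,-0.36,1],[0,0,0,0,0,-0.48,1],[0,0,0,0,0,-0.6,1],[0,0,0,0,0,-0.72,1],[0,0,0,0,0,-0.82,1],[0,0,0,0,0,-0.9,1],[0,0,0,0,0,-0.95,1],[0,0,0,0,0,-0.95,1]]'; python3 t.py
```

```text
time: 56.35
ee_pos: [0.4616, 0.1431, 0.0769]
tcp_rot: [180.0, 0.1, -167.0]
wrist_force: [0.1, 0.4, -0.7]
opening: 0.0121
TQ [ 0.129  0.045 -0.024] F [ 0.1  0.4 -0.7] [ 1.80e+02  1.00e-01 -1.67e+02] [0.4616 0.1431 0.0769] q [ 17.  -4. -16.  78.   0.   4.] op 0.0121 t 56.35
time: 57.27
ee_pos: [0.4623, 0.1424, 0.077]
tcp_rot: [-179.8, 0.0, -103.8]
wrist_force: [2.7, -5.0, 1.5]
opening: 0.0113
time: 58.1
ee_pos: [0.4633, 0.1426, 0.077]
tcp_rot: [-179.8, -0.2, -49.4]
wrist_force: [9.8, -4.0, -1.9]
opening: 0.0112
TQ [-0.712 -1.906  0.017] F [ 9.8 -4.  -1.9] [-179.8   -0.2  -49.4] [0.4633 0.1426 0.077 ] q [  17.   -4.  -16.   78.   -0. -113.] op 0.0112 t 58.1
```

```bash
python3 -m inch '[[0,0,0,0,0,-0.03,1],[0,0,0,0,0,-0.06,1],[0,0,0,0,0,-0.06,1]]' ; python3 t.py
python3 -m inch '[[0,0,0,0,0,-0.02,1],[0,0,0,0,0,-0.04,1],[0,0,0,0,0,-0.05,1],[0,0,0,0,0,-0.05,1]]' ; python3 t.py
```

```text
time: 58.35
ee_pos: [0.4633, 0.1426, 0.077]
tcp_rot: [-179.8, -0.2, -46.1]
wrist_force: [9.5, -3.9, -2.0]
opening: 0.0113
TQ [-0.533 -1.824 -0.727] F [ 9.5 -3.9 -2. ] [-179.8   -0.2  -46.1] [0.4633 0.1426 0.077 ] q [  17.   -4.  -16.   78.   -0. -117.] op 0.0113 t 58.35
time: 58.68
ee_pos: [0.4634, 0.1427, 0.0771]
tcp_rot: [-179.8, -0.2, -43.3]
wrist_force: [8.8, -2.8, -2.7]
opening: 0.0114
TQ [-0.454 -1.779 -1.413] F [ 8.8 -2.8 -2.7] [-179.8   -0.2  -43.3] [0.4634 0.1427 0.0771] q [  17.   -4.  -16.   78.   -0. -120.] op 0.0114 t 58.68
```

At the stop. Release, rise straight up and check.

```bash
python3 -m inch '[[0,0,0,0,0,0,0],[0,0,0,0,0,0,0],[0,0,0,0,0,0,0],[0,0,0,0,0,0,0],[0,0,0,0,0,0,0],[0,0,-0.03,0,0,0,0],[0,0,-0.07,0,0,0,0],[0,0,-0.11,0,0,0,0],[0,0,-0.15,0,0,0,0],[0,0,-0.18,0,0,0,0],[0,0,-0.18,0,0,0,0]]'
python3 - <<'E'
from h import *
from jars import jars
im,d,P=shot("wrist","w15.png"); np.savez("w15.npz",im=im,d=d,K=P[0],R=P[1],t=P[2])
s,ds,Ps=shot("scene"); b,db,Pb=shot("side"); jars(dict(im=s,d=ds,K=Ps[0],R=Ps[1],t=Ps[2]),ztop=.117,zb=.005,yr=(-.45,-.2),minpx=60)
big=np.vstack([cv2.resize(im[60:300,60:460],(800,480))[:300], np.hstack([cv2.resize(s[160:310,120:320],(400,300)),cv2.resize(b[100:325,230:530],(400,300))])])
cv2.imwrite("pics/f15.png",big[...,::-1])
# pointer vs pin angle
hsv=cv2.cvtColor(im,cv2.COLOR_RGB2HSV); r=((hsv[...,0]<8)|(hsv[...,0]>172))&(hsv[...,1]>140); v,u=np.nonzero(r); q=onplane(np.c_[u,v],.063,P)[:,:2]-[.462,.143]; n=np.linalg.norm(q,axis=1); g=(n>.03)&(n<.05); a=np.degrees(np.arctan2(q[g,1],q[g,0])); print("pointer dir",np.median(a))
E
```

```text
time: 59.6
ee_pos: [0.4623, 0.1433, 0.2628]
tcp_rot: [-179.5, -0.3, -43.2]
wrist_force: [1.6, 0.3, 1.0]
opening: 0.0853
px [195. 201.] cap [ 0.4025 -0.3375] r 30.5 z 0.1187 mark deg 0.0 shoulder ((408.8102111816406, -339.2234802246094), (64.12493133544922, 53.86463165283203), 83.3457260131836) 115
px [205. 226.] cap [ 0.5303 -0.3437] r 30.5 z 0.1186 mark deg -0.7 shoulder ((538.4249267578125, -344.1632995605469), (62.557979583740234, 51.176849365234375), 83.7640151977539) 135
pointer dir 131.19500732195942
```

View pics/f15.png

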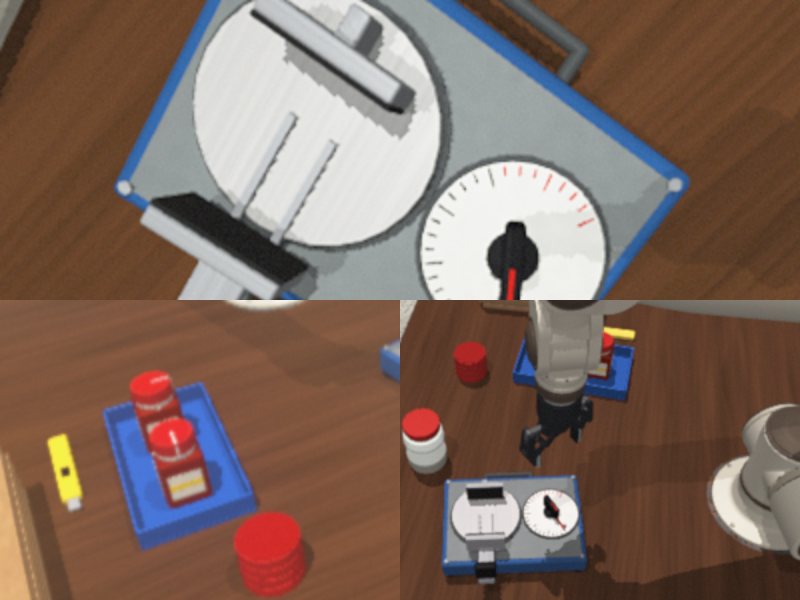

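Both jars stand upright in the tray, the jaw is wide open and the pointer is towards the pin. I'll compare its angle with the first reset, with the same method.

Run:
```python
from h import *
for n in ("w3","w15"):
    f=np.load(n+".npz"); im=f["im"]; P=(f["K"],f["R"],f["t"])
    hsv=cv2.cvtColor(im,cv2.COLOR_RGB2HSV); r=((hsv[...,0]<8)|(hsv[...,0]>172))&(hsv[...,1]>140); v,u=np.nonzero(r); q=onplane(np.c_[u,v],.063,P)[:,:2]-[.462,.143]; m=np.linalg.norm(q,axis=1); g=(m>.03)&(m<.05); print(n,np.median(np.degrees(np.arctan2(q[g,1],q[g,0]))))
f=np.load("w15.npz"); cv2.imwrite("pics/f16.png",cv2.resize(f["im"][130:220,270:370],None,fx=6,fy=6,interpolation=cv2.INTER_CUBIC)[...,::-1])
```

```text
w3 131.34819491827352
w15 131.19500732195942
```

View pics/f16.png

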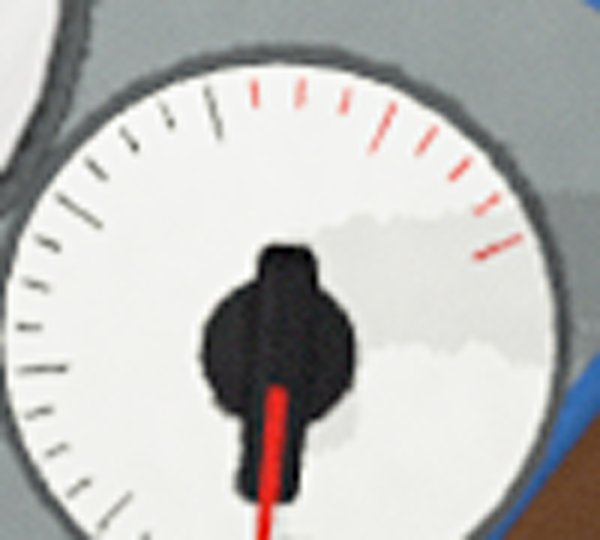

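The pointer is at the same angle as after the first reset (131.2° vs 131.3°), with the pin just beside it at about (290,538). Handing in.

```bash
python3 -c "
from workcell import order; print(order.job_done())"
```

```text
the job is handed in; nothing more can be done
None
```

The job is done and handed in at about 60 s of robot time. Only two jars were on the bench, and both caps were loosened.

- **Peak pointer:** I reset it to the zero stop before the first jar and again after the last cap. I felt the stop both times, and the angle matched (131.3° and 131.2°).
- **Jars:** I clamped each one upright in the vise, broke its cap loose and turned it about a quarter turn. The cap marks moved by about 87° and 89°. I then stood each jar in the blue tray.
- **Last checks:** The final pictures show both jars upright in the tray, with the caps on and at the right height, and the jaw wide open. It had been drawn against its end stop. The gripper was empty and well clear. The lid stack, round jar and box knife look unmoved; the tape gun was not in the last pictures, but the arm never went near it.
- **Disagreements:** Two checks were a little off. The tool read up to about 1 cm higher than commanded on some grips, so I set the jars down by feel. Mark angles also varied by up to about 5° between views. No check failed.

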